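# Drag the parts tray out from under the bench riser and fetch the rotor

### The arm

A 6-joint arm with a two-finger parallel gripper is mounted at the origin on the work surface. World frame = base frame: x ahead of the robot, y to its left, z up, the work surface at z = 0. Lengths are in m, angles in degrees, forces in N, time in s.
With the tool pointing down it reaches from about 0.3 to 0.875 m from the base axis. Payload 4.2 kg.
Tool frame: the origin (TCP) lies at the very end of the fingers, on their centre line; the grasp point (between the pads) lies 19 mm behind it; z points along the fingers, y is the line along which they close (so a half turn about z gives the same grasp; the last joint's range is limited). The gripper opens to 85 mm and grips with 20 to 120 N. Pads are 22 mm wide; open, the fingers measure 114 mm over their backs; the gripper's body (76 mm by 85 mm) begins 54 mm behind the grasp point. The pads swing forward as they close: fully open they stand 13 mm farther back than shut.
Start: joints at [72.365, 18.312, 89.639, -0, 72.044, -1.146], TCP at [0.163, 0.551, 0.231] pointing down, gripper open.
Joint ranges: [-177.97, 177.97], [-48.28, 115.42], [12.27, 149.76], [-77.06, 257.06], [2.81, 150.46], [-146.56, 146.56]. Speed limits (degrees/s): [147.25, 147.25, 180, 180, 180, 180].

### API

Orientations are given as [roll, pitch, yaw] about the fixed x, y, z axes, in that order (R = Rz(yaw) Ry(pitch) Rx(roll)).
In Python, from cell import arm, get_image gives the robot as it stands. The module is installed in compiled form; this text tells all that it offers.
- The arm moves only by the tool jog_arm, never from a script. Its argument "increments" is a list of rows, each a list of 2 entries, a list of its own where there are three numbers: the shift along the tool's x, y, z in m, then the turn, a rotation vector about the tool's x, y, z in rad. In form: [[[dx, dy, dz], [wx, wy, wz]], ...]. A call has exactly 5 rows; each row is the pose to reach, as a shift and turn from the pose commanded when the call began, along the tool's axes at that moment; what a row does not reach only later rows make up. A row lasts 1/10 s, in which the tool goes at most 50 mm and 8.59 degrees, less where a joint would pass 70% of its speed; a pose out of reach is approached as far as the arm can. A call with a gripper value outside its range is refused whole. "gripper" is the closure, from 0 (fully open) to 1 (shut), set as the call begins (left out, the last holds). The fingers move at their own pace and stop on an object; "force" is the grip in N (left out, the last holds). Time passes only in rows, so rows that repeat a pose let the fingers close, or fill a call up. It gives the time, the measured TCP pose, the force, the opening and the grip force at its end, in the units of the state.
- arm.observe(): the state, without advancing time (a new reading comes with each control period).
- get_image(name): name is "scene" or "top" or "wrist"; returns a dict with "frame" (480x640x3 uint8, blue, green, red), "K" (3x3 intrinsics, pixels), "T" (4x4, takes a point from camera to world coordinates); the wrist camera has in their place "mount" (4x4, takes a point from camera to tool coordinates, whose origin is the TCP and whose axes are the flange's). Camera axes: x right, y up, looking along -z (the intrinsics and any distortion apply to the point x, -y, -z); pixel columns grow to the right and rows downward; lengths in m; the calibration is good to about 2 mm. The wrist camera is an equidistant fisheye: a pixel r from the principal point sees the ray r / f radians off the axis. A picture is of the moment at which its call begins: read the wrist's pose just before it. There is no depth.
- arm.hand_in(): hands the job in; it is judged then, once.
The state is a dict: "clock": time; "q": joint angles; "joint_velocities": joint speeds; "joint_efforts": joint torques, N m; "eef_pos": TCP position; "orientation": TCP orientation; "contact_force": force on the tool from outside, world axes, zero at the start; "torque": the same for the moment, N m; "opening": finger opening in m; "grasp_force": force on a finger pad.
Only numpy, scipy, OpenCV 4.12 (cv2) and the standard library are available. Lean on these libraries where they do the work, as an engineer would, in place of code of your own. Each camera call takes 0.05 s, during which the arm holds its last target. There are 200 camera calls.

### The job

Reach under the low bench shelf with the tool leaning, hook the fingertips behind the raised far lip of the parts tray and drag the tray towards you, parts aboard, until its front edge sits flush along the yellow stop strip, without ramming the strip. Then lift the red-brown rotor out of the tray and set it down upright (do not drop it) on the clear near half of the blue clipboard, beside the distributor. Leave the tray against the strip with the gear still in it, do not hit the shelf, and do not disturb the other things.

Things in the scene. Friction and masses are not known exactly. Their poses are not given: they have to be found in the camera images.
- tray: foam-filled aluminium parts tray, loose, 0.45 to 0.85 kg, on smooth plastic glides (friction about 0.3: drags with 2 to 4 N, more if pressed down). 170 mm (x, front to back) by 200 mm (y). Origin: middle of its underside; x points to its far lip, z up. Solid up to the black foam floor at z = 18 mm, with only a 3 mm rim at front and sides: no wall to pinch there. Its far part starts under the shelf.
- tray_lip: raised far wall of the tray, part of it: 6 mm thick (x = 79 to 85 mm in the tray's frame), across the whole 200 mm width, rising 54 mm above the foam to a red round top edge. Origin and axes are the same as the tray's.
- lip_top (a point): middle of the top of the far lip, 72 mm above the tray's underside, 82 mm behind the tray's origin; the lip's far face is 3 mm beyond this point. The space behind the lip is free for at least 100 mm over the tray's width.
- tray_front (a point): middle of the tray's front face (85 mm in front of its origin), 10 mm above its underside
- riser: low steel bench shelf with a blue front edge and small bins on top, fixed, 580 mm wide (its y), 200 mm deep (its x). Origin: on the bench under the middle of its front edge; x points away from the robot, into the space beneath. Side panels at y = -282 and +282 mm. At the start the tray's lip is 8 to 20 mm behind the front edge, so a vertical gripper cannot get behind the lip, but one leaning back towards the robot by 35 to 45 degrees can.
- riser_edge (a point): middle of the shelf's front edge at its underside, 200 mm above the bench (the shelf is 20 mm thick there, with a blue strip up to 234 mm)
- stop: yellow stop strip with a black facing, fixed to the bench between robot and tray: 20 mm (x) by 340 mm (y), 22 mm high. Origin: middle of its underside; x points to the tray; its contact face is at x = +10 mm. It is rigid: more than 45 N between tray and strip counts as ramming.
- rotor_mid (a point): ignition rotor, upright red-brown cylinder 40 mm in diameter and 34 mm high (a 8 mm brass and steel detail on top is only for show), about 60 g, loose, standing on the tray's foam on one side; this point is its centre, 17 mm above its underside; z is its axis
- gear: steel drive gear, 34 to 40 mm in diameter, 24 mm high, loose, standing on the tray's foam on the other side, about 110 mm from the rotor; origin: middle of its underside. It stays in the tray.
- clipboard: blue clipboard with a white sheet, fixed, 200 mm (x) by 170 mm (y), 4 mm thick, left or right of the tray; origin: middle of its underside; x points away from the robot. A distributor lies across its far half, its near half is clear.
- clipboard_spot (a point): middle of the clear near half of the clipboard, on its upper face (45 mm nearer than the clipboard's origin)
- distributor_a: aluminium ignition distributor lying across the far half of the clipboard, 62 mm (x) by 142 mm (y) by 68 mm high, 0.7 kg, loose; origin: underside below its middle; leave alone
- distributor_b: a second such distributor, on a plain paper sheet on the other side of the tray; leave alone
- jar: jar with a black lid, 54 mm in diameter, 85 mm high, under the shelf near one side panel; origin: middle of its underside; leave alone
- block: wooden drill block 110 x 70 x 40 mm, on the left side of the bench; leave alone
- screwdriver: screwdriver lying on the right side of the bench; leave alone
- rotor: the same rotor; origin: middle of its underside

How it is judged:
By the outcome, as a careful person would: the job done as asked, in the order asked, and still so for the second after the job is handed in, with the robot touching nothing.
It also fails if it takes over 64 s, if anything falls off the work surface, if the arm or the gripper's body presses on something with over 40 N, if the wrist force passes 120 N, or if a joint passes its speed limit or range.

## Working session

There is one attempt and no reset: what is moved stays moved. The work goes in short steps, Python scripts to look and compute and a tool call to move; the robot and the scene stay as the last step left them, time stands still between calls to the robot, and variables do not carry over. Pictures are saved under pics/ and viewed, at most 10 in all, crops included, and the job is handed in when it is done.

Besides the shell and the picture viewer there is one more tool, called after "Request:" as a command line: name --argument value ..., lists and objects as JSON in quotes. jog_arm: Moves the arm, as the interface text tells. Its arguments: {"type":"object","properties":{"increments":{"type":"array"},"gripper":{"type":"number"},"force":{"type":"number"}},"required":["increments"]}

```bash
mkdir -p pics
python3 - <<'E'
from cell import arm,get_image
import cv2,numpy as np
print(arm.observe())
for n in("scene","top"):
    g=get_image(n); cv2.imwrite(f"pics/{n}0.png",g["frame"]); np.savez(f"pics/{n}0.npz",K=g["K"],T=g["T"]); print(n,g["K"].round(1).tolist(),g["T"].round(3).tolist(),g.keys())
E
```

```text
{'clock': 0.0, 'q': array([ 7.23649875e+01,  1.83518735e+01,  8.97074298e+01,  3.35436889e-04,
        7.20423637e+01, -1.14695419e+00]), 'joint_velocities': array([-0.05267153, -0.02779919, -0.07065635,  0.01495763, -0.02133915,
        0.02856327]), 'joint_efforts': array([ 4.34069216e-05, -4.15526354e+01, -2.34158760e+01,  5.06346726e-05,
        8.25346971e-03,  2.33625684e-06]), 'eef_pos': array([0.16305743, 0.55090003, 0.23047298]), 'orientation': array([-1.79898360e+02, -2.35389409e-03,  1.63511836e+02]), 'contact_force': array([-0.30458644, -0.28495641,  0.44345007]), 'torque': array([0.0220576 , 0.01169287, 0.01465   ]), 'grasp_force': 0.0, 'opening': 0.08558042585199183}
scene [[468.8, 0.0, 321.1], [0.0, 468.8, 240.3], [0.0, 0.0, 1.0]] [[-0.769, -0.607, 0.202, 0.812], [0.64, -0.729, 0.242, 0.227], [-0.0, 0.315, 0.949, 1.162], [0.0, 0.0, 0.0, 1.0]] dict_keys(['frame', 'K', 'T'])
top [[544.1, 0.0, 312.1], [0.0, 544.1, 230.7], [0.0, 0.0, 1.0]] [[0.001, 0.998, -0.07, 0.488], [-1.0, 0.001, 0.001, -0.009], [0.002, 0.07, 0.998, 1.406], [0.0, 0.0, 0.0, 1.0]] dict_keys(['frame', 'K', 'T'])
```

View pics/scene0.png

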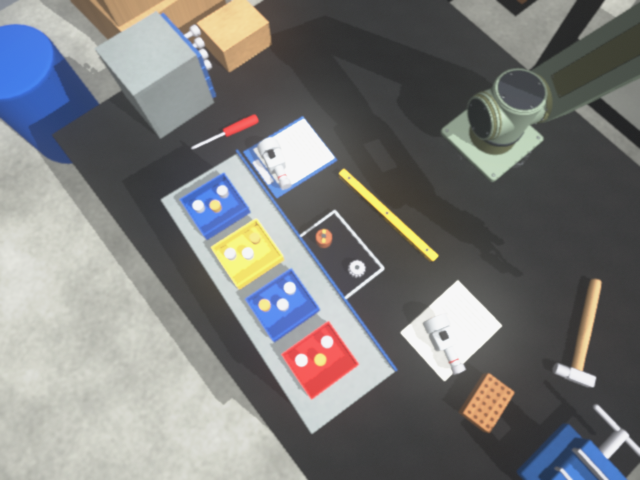

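View pics/top0.png

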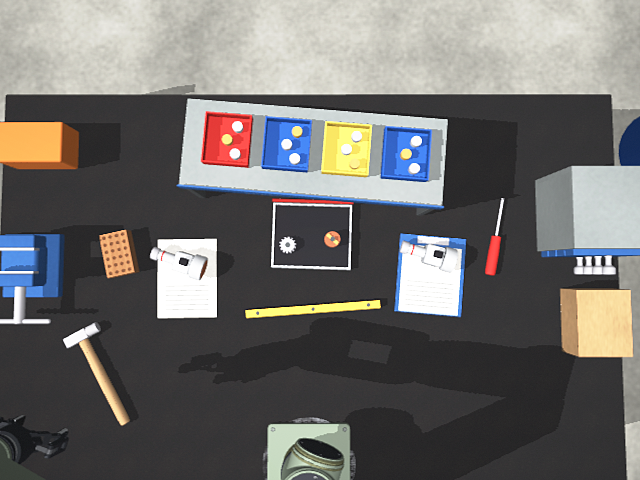

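The top view shows the tray's white rim at columns 272–352, rows 202–270, with the red lip at row 201. The stop runs from (246,314) to (380,304), the shelf edge from (178,186) to (443,207), the rotor is at (332,239), the gear at (288,244), and the clipboard covers (395–466, 234–317). The scene view agrees. Next I measure these with masks.

```bash
cat > h.py <<'E'
import cv2,numpy as np
from scipy.spatial.transform import Rotation as Ro
def cast(c,uv,z):
    K,T=c["K"],c["T"]; uv=np.atleast_2d(uv).astype(float)
    d=np.c_[(uv[:,0]-K[0,2])/K[0,0],-(uv[:,1]-K[1,2])/K[1,1],-np.ones(len(uv))]@T[:3,:3].T
    return T[:3,3]+d*((z-T[2,3])/d[:,2])[:,None]
def mask(im,lo,hi,roi):
    m=cv2.inRange(cv2.cvtColor(im,cv2.COLOR_BGR2HSV),lo,hi); k=np.zeros_like(m); x0,y0,x1,y1=roi; k[y0:y1,x0:x1]=m[y0:y1,x0:x1]; return k
def pts(m): 
    c=max(cv2.findContours(m,cv2.RETR_EXTERNAL,cv2.CHAIN_APPROX_NONE)[0],key=cv2.contourArea); return c[:,0,:]
E
python3 - <<'E'
from h import *
im=cv2.imread("pics/top0.png"); c=np.load("pics/top0.npz")
def rect(n,lo,hi,roi,z):
    w=cast(c,pts(mask(im,lo,hi,roi)),z)[:,:2]*1000
    r=cv2.minAreaRect(w.astype(np.float32)); print(n,np.round(r[0],1),np.round(r[1],1),round(r[2],2),cv2.boxPoints(r).round(0).tolist())
rect("stop",(20,100,100),(35,255,255),(230,290,400,330),.022)
rect("tray",(0,0,120),(179,90,255),(262,200,362,280),.021)
rect("lip",(0,120,80),(8,255,255),(262,190,362,208),.072)
rect("lip2",(170,120,80),(179,255,255),(262,190,362,208),.072)
rect("clip",(100,120,60),(125,255,255),(385,225,475,325),.004)
rect("edge",(100,120,60),(125,255,255),(170,178,455,215),.234)
rect("rotor",(3,90,80),(18,255,255),(318,225,348,255),.055)
rect("gear",(0,0,120),(179,90,255),(276,234,300,256),.042)
E
```

```text
stop [387.2 -12. ] [ 21.3 341.7] 4.19 [[364.0, 158.0], [389.0, -183.0], [410.0, -182.0], [385.0, 159.0]]
tray [572.7  -8.7] [202.8 168.8] 88.29 [[485.0, -108.0], [654.0, -113.0], [660.0, 90.0], [491.0, 95.0]]
lip [654.9 -11.9] [200.2   8.6] 87.91 [[647.0, -112.0], [656.0, -112.0], [663.0, 88.0], [654.0, 88.0]]
lip2 [ 652.5 -104.5] [0.  9.9] 0.05 [[652.0, -100.0], [653.0, -109.0], [653.0, -109.0], [652.0, -100.0]]
clip [ 472.2 -325. ] [150.5 202.8] 84.83 [[364.0, -391.0], [566.0, -409.0], [580.0, -259.0], [378.0, -241.0]]
edge [644.2  -4.7] [581.2   8.8] 85.35 [[616.0, -294.0], [625.0, -295.0], [672.0, 285.0], [663.0, 285.0]]
rotor [562.  -60.5] [39.8 39.9] 89.95 [[542.0, -80.0], [582.0, -80.0], [582.0, -41.0], [542.0, -41.0]]
gear [547.6  51.9] [40.2 40.1] 0.16 [[527.0, 72.0], [528.0, 32.0], [568.0, 32.0], [568.0, 72.0]]
```

```bash
cat >> h.py <<'E'
def Rt(yaw,lean):
    "leaning back by lean deg; tool y = -(tray y), tool x ahead/up"
    return Ro.from_euler('z',yaw,degrees=True)*Ro.from_euler('y',-lean,degrees=True)*Ro.from_euler('x',180,degrees=True)
def lipT(L,yaw,lean,back=.046,off=0.):
    "TCP so that finger underside is off beyond lip far top edge; L=lip_top xy"
    r=np.radians(lean); a=np.array([np.sin(r),-np.cos(r)]); n=np.array([np.cos(r),np.sin(r)])
    p=np.array([.003,.071])+n*(.011+off)+a*back
    u=np.array([np.cos(np.radians(yaw)),np.sin(np.radians(yaw))])
    return np.r_[np.array(L)+u*p[0],p[1]]
def rel(p,R):
    from cell import arm
    s=arm.observe(); R0=Ro.from_euler('xyz',s["orientation"],degrees=True)
    w=(R0.inv()*R).as_rotvec(); d=R0.inv().apply(np.array(p)-s["eef_pos"])
    print("t",round(s["clock"],2),"tgt",np.round(p,4),"d",d.round(4).tolist(),"w",w.round(4).tolist(),"deg",round(np.degrees(np.linalg.norm(w)),1),"at",s["eef_pos"].round(4),s["orientation"].round(2),"F",s["contact_force"].round(2))
    return d,w
E
python3 - <<'E'
from h import *
from cell import get_image
g=get_image("wrist"); print(g["K"].round(1).tolist(),g["mount"].round(3).tolist())
L=(.6549,-.0119)
print(Rt(-2,45).apply([0,0,1]),Rt(-2,45).apply([0,1,0]))
rel(lipT(L,-2,45,-.154,.008),Rt(-2,45))
E
```

```text
[[371.6, 0.0, 321.3], [0.0, 371.6, 242.6], [0.0, 0.0, 1.0]] [[-0.001, 0.949, 0.315, 0.081], [1.0, 0.001, 0.0, -0.0], [0.0, 0.315, -0.949, -0.142], [0.0, 0.0, 0.0, 1.0]]
[ 0.70667603 -0.02467767 -0.70710678] [-3.48994967e-02 -9.99390827e-01  8.50014503e-17]
t 0.15 tgt [ 0.5625 -0.0087  0.1933] d [-0.5418, -0.4233, 0.0379] w [-1.1119, 0.1431, 2.6838] deg 166.6 at [0.1631 0.551  0.2307] [-179.92   -0.    163.51] F [-0.08 -0.06 -0.52]
```

The wrist camera sits on the tool's +x side, which would meet the shelf edge in this pose, so I'll use the flipped grasp with tool x down and near.

```bash
sed -i "s/Ro.from_euler('x',180,degrees=True)$/Ro.from_euler('x',180,degrees=True)*Ro.from_euler('z',180,degrees=True)/" h.py
python3 - <<'E'
from h import *
L=(.6549,-.0119)
rel(lipT(L,-2,43,-.154,.008),Rt(-2,43))
E
```

```text
t 0.15 tgt [ 0.5668 -0.0088  0.1966] d [-0.546, -0.4222, 0.0346] w [-0.0962, -0.7466, -0.2404] deg 45.3 at [0.1631 0.551  0.2307] [-179.92   -0.    163.51] F [-0.08 -0.06 -0.52]
```

Request:
jog_arm --increments '[[[-0.02,-0.015,0.001],[-0.01,-0.08,-0.025]],[[-0.05,-0.04,0.003],[-0.02,-0.16,-0.05]],[[-0.09,-0.07,0.006],[-0.03,-0.25,-0.08]],[[-0.13,-0.1,0.008],[-0.045,-0.35,-0.11]],[[-0.17,-0.13,0.011],[-0.06,-0.45,-0.145]]]'

```text
clock: 0.65
eef_pos: [0.2901, 0.3775, 0.2205]
orientation: [178.3, 26.2, 171.7]
contact_force: [0.8, 0.8, 0.3]
opening: 0.0852
grasp_force: 0.0
```

```bash
python3 -c "
from h import *
rel(lipT((.6549,-.0119),-2,43,-.154,.008),Rt(-2,43))"
```

```text
t 0.65 tgt [ 0.5668 -0.0088  0.1966] d [-0.2852, -0.3471, 0.1567] w [-0.0336, -0.2921, -0.095] deg 17.7 at [0.2901 0.3775 0.2205] [178.32  26.17 171.71] F [0.77 0.78 0.34]
```

Request:
jog_arm --increments '[[[-0.03,-0.036,0.016],[-0.006,-0.05,-0.016]],[[-0.06,-0.073,0.033],[-0.012,-0.1,-0.032]],[[-0.09,-0.11,0.05],[-0.018,-0.16,-0.05]],[[-0.12,-0.146,0.066],[-0.024,-0.22,-0.07]],[[-0.15,-0.183,0.082],[-0.034,-0.292,-0.095]]]'

```text
clock: 1.15
eef_pos: [0.4341, 0.1745, 0.2081]
orientation: [179.9, 42.9, 178.0]
contact_force: [2.9, -1.4, 2.1]
opening: 0.0853
grasp_force: 0.0
```

```bash
python3 -c "
from h import *
rel(lipT((.6549,-.0119),-2,43,-.154,.008),Rt(-2,43))"
```

```text
t 1.15 tgt [ 0.5668 -0.0088  0.1966] d [-0.094, -0.1787, 0.103] w [0.0008, -0.001, -0.0003] deg 0.1 at [0.4341 0.1745 0.2081] [179.94  42.94 177.98] F [ 2.92 -1.4   2.05]
```

Request:
jog_arm --increments '[[[-0.02,-0.038,0.022],[0,0,0]],[[-0.04,-0.076,0.044],[0,0,0]],[[-0.06,-0.114,0.066],[0,0,0]],[[-0.08,-0.152,0.088],[0,0,0]],[[-0.094,-0.179,0.103],[0,0,0]]]'

```text
clock: 1.65
eef_pos: [0.5388, 0.0277, 0.1947]
orientation: [179.7, 42.0, 177.7]
contact_force: [-0.2, 0.8, -0.3]
opening: 0.0856
grasp_force: 0.0
```

Run:
```python
from h import *
from cell import get_image
rel(lipT((.6549,-.0119),-2,43,.046,.008),Rt(-2,43))
g=get_image("wrist"); cv2.imwrite("pics/w1.png",g["frame"])
```

```text
t 1.65 tgt [ 0.7031 -0.0136  0.0503] d [-0.0267, -0.0357, 0.2181] w [0.0014, -0.018, -0.0034] deg 1.1 at [0.5388 0.0277 0.1947] [179.74  41.97 177.74] F [-0.25  0.83 -0.26]
```

View pics/w1.png

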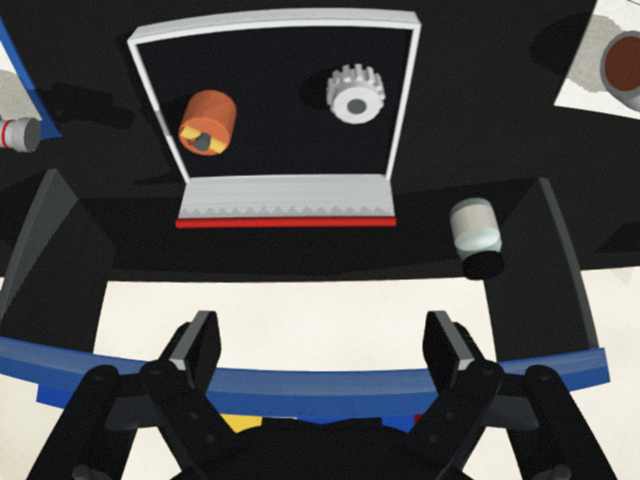

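The wrist view shows the red lip edge at row 222, columns 177–396, the rotor at (208,122), the gear at (356,95), and the blue shelf edge near row 375. The fingers are open. The arm had not settled, so I hold first and then cross-check the lip.

Request:
jog_arm --increments '[[[0,0,0],[0,0,0]],[[0,0,0],[0,0,0]],[[0,0,0],[0,0,0]],[[0,0,0],[0,0,0]],[[0,0,0],[0,0,0]]]'

```text
clock: 2.2
eef_pos: [0.5378, 0.031, 0.1951]
orientation: [179.7, 42.0, 178.0]
contact_force: [0.5, 0.1, 0.8]
opening: 0.0855
grasp_force: 0.0
```

```bash
cat >> h.py <<'E'
def wcast(g,s,uv,z):
    K,M=g["K"],g["mount"]; uv=np.atleast_2d(uv).astype(float)
    T=np.eye(4); T[:3,:3]=Ro.from_euler('xyz',s["orientation"],degrees=True).as_matrix(); T[:3,3]=s["eef_pos"]; T=T@M
    v=(uv-K[:2,2])/K[0,0]; th=np.linalg.norm(v,axis=1); k=np.sinc(th/np.pi)
    d=np.c_[v[:,0]*k,-v[:,1]*k,-np.cos(th)]@T[:3,:3].T
    return T[:3,3]+d*((z-T[2,3])/d[:,2])[:,None]
E
python3 - <<'E'
from h import *
from cell import arm,get_image
rel(lipT((.6549,-.0119),-2,43,.046,.008),Rt(-2,43))
s=arm.observe(); g=get_image("wrist"); im=g["frame"]
p=pts(mask(im,(0,120,80),(8,255,255),(120,150,480,300))); w=wcast(g,s,p,.069)[:,:2]*1000
r=cv2.minAreaRect(w.astype(np.float32)); print("lip",r,cv2.boxPoints(r).round(1).tolist())
p=pts(mask(im,(100,120,60),(125,255,255),(100,250,500,400))); 
for u in (200,320,420):
    c=p[np.abs(p[:,0]-u)<3]; print("edge z.2",wcast(g,s,[[u,c[:,1].min()]],.2).round(4))
E
```

```text
t 2.2 tgt [ 0.7031 -0.0136  0.0503] d [-0.0271, -0.0399, 0.219] w [0.0049, -0.0175, 0.0001] deg 1.0 at [0.5378 0.031  0.1951] [179.73  42.   178.01] F [0.47 0.07 0.8 ]
lip ((655.6046142578125, -11.592750549316406), (203.4313507080078, 16.040735244750977), 87.99922943115234) [[644.0, -113.0], [660.0999755859375, -113.5], [667.2000122070312, 89.80000305175781], [651.0999755859375, 90.30000305175781]]Traceback (most recent call last):
  File "<stdin>", line 9, in <module>
    return umr_minimum(a, axis, None, out, keepdims, initial, where)
ValueError: zero-size array to reduction operation minimum which has no identity
```

Both views put the lip at (655, -12) with yaw -2.0. Next I align on the insertion line.

Request:
jog_arm --increments '[[[-0.014,-0.02,0.01],[0.002,-0.009,0]],[[-0.027,-0.04,0.02],[0.005,-0.0175,0]],[[-0.027,-0.04,0.045],[0.005,-0.0175,0]],[[-0.027,-0.04,0.075],[0.005,-0.0175,0]],[[-0.027,-0.04,0.1],[0.005,-0.0175,0]]]'

```text
clock: 2.75
eef_pos: [0.6292, -0.0144, 0.1561]
orientation: [179.8, 41.2, 177.9]
contact_force: [-0.3, 1.0, -0.1]
opening: 0.0857
grasp_force: 0.0
```

```bash
python3 -c "
from h import *
rel(lipT((.6552,-.0118),-2,43,.046,.008),Rt(-2,43))"
```

```text
t 2.75 tgt [ 0.7034 -0.0135  0.0503] d [0.0139, 0.0031, 0.1285] w [0.0027, -0.0316, -0.0012] deg 1.8 at [ 0.6292 -0.0144  0.1561] [179.78  41.19 177.91] F [-0.33  0.97 -0.07]
```

Request:
jog_arm --increments '[[[0,0,0],[0,0,0]],[[0,0,0],[0,0,0]],[[0,0,0],[0,0,0]],[[0,0,0],[0,0,0]],[[0,0,0],[0,0,0]]]'

```text
clock: 3.25
eef_pos: [0.6275, -0.0138, 0.1574]
orientation: [179.8, 41.3, 178.0]
contact_force: [0.2, -0.4, -0.1]
opening: 0.0857
grasp_force: 0.0
```

```bash
python3 -c "
from h import *
from cell import arm
rel(lipT((.6552,-.0118),-2,43,.046,.008),Rt(-2,43)); print(arm.observe()['q'].round(1))"
```

```text
t 3.25 tgt [ 0.7034 -0.0135  0.0503] d [0.0136, 0.0025, 0.1306] w [0.0032, -0.0304, -0.0007] deg 1.8 at [ 0.6275 -0.0138  0.1574] [179.79  41.26 177.95] F [ 0.21 -0.44 -0.1 ]
[  -2.6   14.3  121.7   11.6    2.9 -102. ]
```

Joint 5 is at its lower limit (2.9°), so leaning this far needs the wrist flipped: joint 4 near 180° with joint 6 near +90°. First I retract to open space and roll the tool by half a turn. Then I sweep joint 4 around with joint 5 small.

Request:
jog_arm --increments '[[[0,0,-0.03],[0,0,0]],[[0,0,-0.07],[0,0.1,0]],[[0,0,-0.11],[0,0.2,0]],[[0,0,-0.15],[0,0.3,0]],[[0,0,-0.19],[0,0.3,0]]]'

```text
clock: 3.75
eef_pos: [0.5035, -0.0103, 0.3027]
orientation: [179.8, 24.1, 178.0]
contact_force: [-0.6, 0.4, 0.7]
opening: 0.0853
grasp_force: 0.0
```

Request:
jog_arm --increments '[[[0,0,0],[0,0,0.14]],[[0,0,0],[0,0,0.28]],[[0,0,0],[0,0,0.42]],[[0,0,0],[0,0,0.56]],[[0,0,0],[0,0,0.7]]]'

```text
clock: 4.25
eef_pos: [0.5023, -0.0102, 0.3]
orientation: [163.7, 18.0, 135.0]
contact_force: [-0.5, -0.2, 0.4]
opening: 0.085
grasp_force: 0.0
```

```bash
cat >> h.py <<'E'
def Rq(q):
    E=lambda a,v:Ro.from_euler(a,v,degrees=True)
    return E('z',q[0])*E('y',q[1]+q[2])*E('z',q[3])*E('y',q[4])*E('z',q[5]+90)
E
python3 -c "
from h import *
from cell import arm
s=arm.observe(); q=s['q']; print(s['clock'],q.round(1),s['eef_pos'],s['orientation'])
R=Ro.from_euler('xyz',s['orientation'],degrees=True); print(np.degrees((R.inv()*Rq(q)).magnitude()))"
```

```text
4.25 [ -2.8  -2.  108.3   0.6  49.7 -50.7] [ 0.50229108 -0.01017218  0.299974  ] [163.73506701  17.97103379 135.00392818]
3.5015455098954936e-14
```

Request:
jog_arm --increments '[[[0,0,0],[0,0,0.145]],[[0,0,0],[0,0,0.29]],[[0,0,0],[0,0,0.435]],[[0,0,0],[0,0,0.58]],[[0,0,0],[0,0,0.725]]]'

```text
clock: 4.75
eef_pos: [0.5023, -0.0102, 0.2999]
orientation: [156.1, 3.1, 95.4]
contact_force: [0.4, 0.8, 0.6]
opening: 0.0854
grasp_force: 0.0
```

Request:
jog_arm --increments '[[[0,0,0],[0,0,0.145]],[[0,0,0],[0,0,0.29]],[[0,0,0],[0,0,0.435]],[[0,0,0],[0,0,0.58]],[[0,0,0],[0,0,0.725]]]'

```text
clock: 5.25
eef_pos: [0.5023, -0.0102, 0.2999]
orientation: [159.7, -13.1, 56.9]
contact_force: [-0.7, 0.5, 0.7]
opening: 0.0852
grasp_force: 0.0
```

Request:
jog_arm --increments '[[[0,0,0],[0,0,0.145]],[[0,0,0],[0,0,0.29]],[[0,0,0],[0,0,0.435]],[[0,0,0],[0,0,0.58]],[[0,0,0],[0,0,0.725]]]'

```text
clock: 5.75
eef_pos: [0.5023, -0.0102, 0.2999]
orientation: [173.6, -23.2, 14.3]
contact_force: [-0.1, -0.3, 0.1]
opening: 0.0852
grasp_force: 0.0
```

Run:
```python
from h import *
from cell import arm
from scipy.optimize import least_squares
s=arm.observe(); print(s['clock'],s['q'].round(2),s['eef_pos'],s['orientation'])
D=[([72.365,18.3519,89.7074,0,72.0424,-1.147],[.16305743,.55090003,.23047298]),([-2.6,14.3,121.7,11.6,2.9,-102.0],[.6275,-.0138,.1574]),([-2.8,-2.0,108.3,.6,49.7,-50.7],[.50229,-.01017,.29997]),(s['q'],s['eef_pos'])]
def fk(p,q):
    a,h,L1,L2,o,Lw=p; r2=np.radians(q[1]); r=np.radians(q[1]+q[2])
    w=np.array([a+L1*np.sin(r2)+L2*np.sin(r)+o*np.cos(r),0,h+L1*np.cos(r2)+L2*np.cos(r)-o*np.sin(r)])
    return Ro.from_euler('z',q[0],degrees=True).apply(w)+Lw*Rq(q).apply([0,0,1])
p0=np.array([.05,.33,.36,.38,-.02,.28])
f=least_squares(lambda p:np.r_[np.concatenate([fk(p,q)-x for q,x in D]),(p-p0)*.003],p0)
print(f.x.round(4),[(1000*(fk(f.x,q)-x)).round(1).tolist() for q,x in D])
```

```text
5.75 [ -2.78  -2.   108.29   0.63  49.67  73.96] [ 0.50231684 -0.01018596  0.29991335] [173.59796401 -23.23048823  14.2789972 ]
[-0.0152  0.1543  0.6118  0.4307  0.0394  0.3354] [[10.9, -3.8, -1.8], [-0.5, -11.3, 0.1], [-0.6, -11.7, 0.7], [-0.3, -11.4, 1.0]]
```

```bash
cat >> h.py <<'E'
def plan(q,way,Lw=.31,step=8.3):
    "rows for a wrist-only joint path q4..q6, wrist centre held"
    Q=[np.array(q[3:],float)]
    for w in way:
        n=int(np.ceil(np.abs(np.array(w)-Q[-1]).max()/step)); a=Q[-1]
        Q+= [a+(np.array(w)-a)*i/n for i in range(1,n+1)]
    while (len(Q)-1)%5: Q.append(Q[-1])
    Rs=[Rq(np.r_[q[:3],x]) for x in Q]
    for k in range(0,len(Q)-1,5):
        R0=Rs[k]; print([[ (R0.inv().apply((Rs[i].apply([0,0,1])-R0.apply([0,0,1]))*Lw)).round(3).tolist(),(R0.inv()*Rs[i]).as_rotvec().round(3).tolist()] for i in range(k+1,k+6)])
E
python3 - <<'E'
from h import *
from cell import arm
plan(arm.observe()['q'],[(0,9,88),(180,9,88)],step=8.2)
E
```

```text
[[[0.042, 0.013, -0.003], [-0.037, 0.137, 0.047]], [[0.083, 0.025, -0.012], [-0.068, 0.276, 0.094]], [[0.123, 0.036, -0.028], [-0.091, 0.416, 0.14]], [[0.16, 0.047, -0.049], [-0.108, 0.558, 0.183]], [[0.194, 0.056, -0.075], [-0.117, 0.702, 0.225]]]
[[[0.001, -0.007, -0.0], [0.022, 0.001, 0.141]], [[0.002, -0.014, -0.0], [0.045, 0.002, 0.282]], [[0.005, -0.02, -0.001], [0.067, 0.002, 0.423]], [[0.009, -0.026, -0.001], [0.089, 0.003, 0.564]], [[0.013, -0.031, -0.002], [0.112, 0.004, 0.705]]]
[[[0.001, -0.007, -0.0], [0.022, 0.001, 0.141]], [[0.002, -0.014, -0.0], [0.045, 0.002, 0.282]], [[0.005, -0.02, -0.001], [0.067, 0.002, 0.423]], [[0.009, -0.026, -0.001], [0.089, 0.003, 0.564]], [[0.013, -0.031, -0.002], [0.112, 0.004, 0.705]]]
[[[0.001, -0.007, -0.0], [0.022, 0.001, 0.141]], [[0.002, -0.014, -0.0], [0.045, 0.002, 0.282]], [[0.005, -0.02, -0.001], [0.067, 0.002, 0.423]], [[0.009, -0.026, -0.001], [0.089, 0.003, 0.564]], [[0.013, -0.031, -0.002], [0.112, 0.004, 0.705]]]
[[[0.001, -0.007, -0.0], [0.022, 0.001, 0.141]], [[0.002, -0.014, -0.0], [0.045, 0.002, 0.282]], [[0.005, -0.02, -0.001], [0.067, 0.002, 0.423]], [[0.009, -0.026, -0.001], [0.089, 0.003, 0.564]], [[0.013, -0.031, -0.002], [0.112, 0.004, 0.705]]]
[[[0.001, -0.007, -0.0], [0.022, 0.001, 0.141]], [[0.002, -0.014, -0.0], [0.045, 0.002, 0.282]], [[0.002, -0.014, -0.0], [0.045, 0.002, 0.282]], [[0.002, -0.014, -0.0], [0.045, 0.002, 0.282]], [[0.002, -0.014, -0.0], [0.045, 0.002, 0.282]]]
```

Request:
jog_arm --increments '[[[0.042,0.013,-0.003],[-0.037,0.137,0.047]],[[0.083,0.025,-0.012],[-0.068,0.276,0.094]],[[0.123,0.036,-0.028],[-0.091,0.416,0.14]],[[0.16,0.047,-0.049],[-0.108,0.558,0.183]],[[0.194,0.056,-0.075],[-0.117,0.702,0.225]]]'

```text
clock: 6.25
eef_pos: [0.6567, -0.0187, 0.4521]
orientation: [175.6, -64.9, 2.3]
contact_force: [0.9, 0.7, -0.2]
opening: 0.0856
grasp_force: 0.0
```

Request:
jog_arm --increments '[[[0.001,-0.007,0],[0.022,0.001,0.141]],[[0.002,-0.014,0],[0.045,0.002,0.282]],[[0.005,-0.02,-0.001],[0.067,0.002,0.423]],[[0.009,-0.026,-0.001],[0.089,0.003,0.564]],[[0.013,-0.031,-0.002],[0.112,0.004,0.705]]]'

```text
clock: 6.75
eef_pos: [0.6606, 0.013, 0.4623]
orientation: [-122.7, -43.8, -62.1]
contact_force: [0.6, 0.2, -0.5]
opening: 0.0852
grasp_force: 0.0
```

Run:
```python
from h import *
from cell import arm
s=arm.observe();print(s['clock'],s['q'].round(2).tolist(),s['eef_pos'].tolist(),s['orientation'].round(1))
```

```text
6.75 [-2.92, -2.29, 109.16, 45.6, 8.87, 83.32] [0.6606324608267359, 0.012952132987409265, 0.4623144902332311] [-122.7  -43.8  -62.1]
```

Joint 4 is sweeping as planned, so I continue.

Request:
jog_arm --increments '[[[0.001,-0.007,0],[0.022,0.001,0.141]],[[0.002,-0.014,0],[0.045,0.002,0.282]],[[0.005,-0.02,-0.001],[0.067,0.002,0.423]],[[0.009,-0.026,-0.001],[0.089,0.003,0.564]],[[0.013,-0.031,-0.002],[0.112,0.004,0.705]]]'

```text
clock: 7.25
eef_pos: [0.6696, 0.0282, 0.491]
orientation: [-107.4, -7.0, -81.0]
contact_force: [0.4, 0.2, -0.4]
opening: 0.0855
grasp_force: 0.0
```

Request:
jog_arm --increments '[[[0.001,-0.007,0],[0.022,0.001,0.141]],[[0.002,-0.014,0],[0.045,0.002,0.282]],[[0.005,-0.02,-0.001],[0.067,0.002,0.423]],[[0.009,-0.026,-0.001],[0.089,0.003,0.564]],[[0.013,-0.031,-0.002],[0.112,0.004,0.705]]]'

```text
clock: 7.75
eef_pos: [0.6783, 0.0201, 0.5223]
orientation: [-103.3, 32.0, -92.0]
contact_force: [0.5, -0.6, 0.3]
opening: 0.0855
grasp_force: 0.0
```

Request:
jog_arm --increments '[[[0.001,-0.007,0],[0.022,0.001,0.141]],[[0.002,-0.014,0],[0.045,0.002,0.282]],[[0.005,-0.02,-0.001],[0.067,0.002,0.423]],[[0.009,-0.026,-0.001],[0.089,0.003,0.564]],[[0.013,-0.031,-0.002],[0.112,0.004,0.705]]]'

```text
clock: 8.25
eef_pos: [0.6825, -0.0073, 0.5411]
orientation: [-113.8, 70.8, -112.6]
contact_force: [-0.7, -0.6, 0.2]
opening: 0.0852
grasp_force: 0.0
```

```bash
cat > fit.py <<'E'
from h import *
from cell import arm
from scipy.optimize import least_squares
s=arm.observe(); print(s['clock'],s['q'].round(2).tolist(),s['eef_pos'].tolist(),s['orientation'].round(1))
D=[([72.365,18.3519,89.7074,0,72.0424,-1.147],[.16305743,.55090003,.23047298]),([-2.6,14.3,121.7,11.6,2.9,-102.0],[.6275,-.0138,.1574]),([ -2.78,-2.,108.29,.63,49.67,73.96],[ 0.50231684,-0.01018596,0.29991335]),([-2.92, -2.29, 109.16, 45.6, 8.87, 83.32],[0.6606,.01295,.4623]),(s['q'],s['eef_pos'])]
def fk(p,q):
    a,h,L1,L2,o,Lw,e=p; r2=np.radians(q[1]); r=np.radians(q[1]+q[2])
    w=np.array([a+L1*np.sin(r2)+L2*np.sin(r)+o*np.cos(r),e,h+L1*np.cos(r2)+L2*np.cos(r)-o*np.sin(r)])
    return Ro.from_euler('z',q[0],degrees=True).apply(w)+Lw*Rq(q).apply([0,0,1])
p0=np.array([.05,.33,.36,.38,-.02,.28,.011])
f=least_squares(lambda p:np.r_[np.concatenate([fk(p,q)-x for q,x in D]),(p-p0)*.003],p0); P=f.x
if __name__=="__main__": print(P.round(4),[(1000*(fk(P,q)-x)).round(1).tolist() for q,x in D])
def ik(pos,R,q0):
    g=lambda q:np.r_[(fk(P,q)-pos)*100,(R.inv()*Rq(q)).as_rotvec()*10]
    r=least_squares(g,q0,bounds=([-178,-48.3,12.3,-77,2.8,-146.5],[178,115.4,149.8,257,150.5,146.5])); return r.x,r.cost
E
python3 fit.py
```

```text
8.25 [-2.94, -2.29, 109.61, 163.08, 10.11, 88.61] [0.68248237697274, -0.007263082679664676, 0.5411462796799094] [-113.8   70.8 -112.6]
[0.0016 0.1402 0.5917 0.4154 0.0255 0.3183 0.0115] [[0.0, -0.0, 0.0], [0.0, 0.1, 0.0], [0.0, -0.0, -0.0], [0.0, -0.0, 0.0], [-0.0, -0.0, -0.0]]
```

Run:
```python
from fit import *
L=(.6552,-.0118); q0=np.r_[s['q'][:3],180,12,88]
for n,p,y,l in [("P0",lipT(L,-2,43,-.154,.008),-2,43),("P1",lipT(L,-2,43,-.054,.008),-2,43),("ins",lipT(L,-2,43,.046,.008),-2,43),("hook",lipT(L,-2,43,.046,0),-2,43),("end",lipT((.564,-.005),4.2,43,.046,0),4.2,43)]:
    q,c=ik(p,Rt(y,l),q0); print(n,p.round(4),q.round(1),round(c,6))
rel(lipT(L,-2,43,-.154,.008),Rt(-2,43))
```

```text
8.25 [-2.94, -2.29, 109.61, 163.08, 10.11, 88.61] [0.68248237697274, -0.007263082679664676, 0.5411462796799094] [-113.8   70.8 -112.6]
P0 [ 0.5671 -0.0087  0.1966] [ -0.5   5.9 128.9 257.    2.8  14. ] 0.164315
P1 [ 0.6353 -0.0111  0.1235] [ -2.1  18.2 124.5 179.6   5.7  90.4] 0.0
ins [ 0.7034 -0.0135  0.0503] [ -2.   29.9 119.4 179.8  12.3  90.1] 0.0
hook [ 0.6976 -0.0133  0.0449] [ -2.1  30.1 120.4 179.9  13.6  90.1] 0.0
end [ 0.6063 -0.0019  0.0449] [ -4.3  25.8 132.4 164.1  21.6  98.6] 0.0
t 8.25 tgt [ 0.5671 -0.0087  0.1966] d [0.3404, 0.107, -0.0686] w [-0.0744, 0.6867, 0.3126] deg 43.4 at [ 0.6825 -0.0073  0.5411] [-113.82   70.8  -112.62] F [-0.66 -0.64  0.19]
```

Run:
```python
from fit import *
L=(.6552,-.0118); q0=np.r_[s['q'][:3],175,12,88]
for p,y,l in [((.62,-.009,.40),-2,65),((.56,-.009,.23),-2,57),(lipT(L,-2,48,-.08,.008),-2,48),(lipT(L,-2,46,-.04,.008),-2,46)]:
    q,c=ik(np.array(p),Rt(y,l),q0); print(np.round(p,4),l,q.round(1),round(c,6))
rel(np.array([.56,-.009,.23]),Rt(-2,57))
```

```text
8.25 [-2.94, -2.29, 109.61, 163.08, 10.11, 88.61] [0.68248237697274, -0.007263082679664676, 0.5411462796799094] [-113.8   70.8 -112.6]
[ 0.62  -0.009  0.4  ] 65 [ -0.5  -3.5 118.6 257.    2.8  13.6] 0.032353
[ 0.56  -0.009  0.23 ] 57 [ -2.2   3.3 135.  179.4  15.4  90.5] 0.0
[ 0.6115 -0.0103  0.1387] 48 [ -2.1  15.8 130.  179.8  13.8  90.2] 0.0
[ 0.6426 -0.0114  0.1125] 46 [ -2.1  20.3 126.4 179.8  12.8  90.1] 0.0
t 8.25 tgt [ 0.56  -0.009  0.23 ] d [0.3099, 0.0969, -0.0801] w [-0.0353, 0.4444, 0.3157] deg 31.3 at [ 0.6825 -0.0073  0.5411] [-113.82   70.8  -112.62] F [-0.66 -0.64  0.19]
```

Request:
jog_arm --increments '[[[0.043,0.014,-0.011],[-0.003,0.035,0.06]],[[0.087,0.027,-0.022],[-0.007,0.075,0.12]],[[0.13,0.041,-0.034],[-0.01,0.12,0.18]],[[0.174,0.054,-0.045],[-0.015,0.17,0.24]],[[0.217,0.068,-0.056],[-0.02,0.23,0.29]]]'

```text
clock: 8.75
eef_pos: [0.5956, -0.0093, 0.3213]
orientation: [-176.2, 69.0, -177.0]
contact_force: [-0.7, -0.5, -0.9]
opening: 0.0855
grasp_force: 0.0
```

Run:
```python
from fit import *
rel(np.array([.56,-.009,.23]),Rt(-2,57))
```

```text
8.75 [-2.94, 0.43, 131.43, 175.07, 21.0, 92.47] [0.5956278502223386, -0.009298185624325788, 0.3213285254017401] [-176.2   69.  -177. ]
t 8.75 tgt [ 0.56  -0.009  0.23 ] d [0.098, 0.0021, -0.0007] w [0.0121, 0.2109, 0.0328] deg 12.2 at [ 0.5956 -0.0093  0.3213] [-176.2    69.02 -176.98] F [-0.7  -0.5  -0.87]
```

Request:
jog_arm --increments '[[[0.033,0.001,0],[0.004,0.07,0.011]],[[0.066,0.001,0],[0.008,0.14,0.022]],[[0.098,0.002,0],[0.012,0.211,0.033]],[[0.098,0.002,0],[0.012,0.211,0.033]],[[0.098,0.002,0],[0.012,0.211,0.033]]]'

```text
clock: 9.25
eef_pos: [0.5632, -0.0094, 0.2326]
orientation: [-179.8, 57.3, 178.2]
contact_force: [-0.5, 0.1, -0.0]
opening: 0.0854
grasp_force: 0.0
```

Run:
```python
from fit import *
rel(lipT((.6552,-.0118),-2,48,-.08,.008),Rt(-2,48))
```

```text
9.25 [-2.23, 3.37, 134.6, 179.32, 15.29, 90.41] [0.5632079338095545, -0.009419849938201554, 0.23259247236307717] [-179.8   57.3  178.2]
t 9.25 tgt [ 0.6115 -0.0103  0.1387] d [0.053, 0.001, 0.0914] w [-0.0004, 0.1627, 0.0021] deg 9.3 at [ 0.5632 -0.0094  0.2326] [-179.79   57.32  178.23] F [-0.46  0.12 -0.02]
```

Request:
jog_arm --increments '[[[0.018,0,0.03],[0,0.054,0.001]],[[0.036,0.001,0.061],[0,0.108,0.001]],[[0.053,0.001,0.091],[0,0.163,0.002]],[[0.053,0.001,0.091],[0,0.163,0.002]],[[0.053,0.001,0.091],[0,0.163,0.002]]]'

```text
clock: 9.75
eef_pos: [0.6112, -0.0104, 0.1386]
orientation: [-180.0, 48.0, 178.0]
contact_force: [0.4, -0.3, 0.2]
opening: 0.0853
grasp_force: 0.0
```

Run:
```python
from fit import *
rel(lipT((.6552,-.0118),-2,44,.046,.008),Rt(-2,44))
```

```text
9.75 [-2.05, 15.69, 129.93, 179.99, 13.58, 89.98] [0.6111859514371923, -0.010364095816704348, 0.1385746492980015] [-180.   48.  178.]
t 9.75 tgt [ 0.7038 -0.0135  0.0511] d [0.0029, 0.0002, 0.1274] w [-0.0006, 0.0693, -0.0001] deg 4.0 at [ 0.6112 -0.0104  0.1386] [-179.97   47.97  177.99] F [ 0.39 -0.32  0.16]
```

Request:
jog_arm --increments '[[[0,0,0.027],[0,0.014,0]],[[0.001,0,0.054],[0,0.028,0]],[[0.002,0,0.08],[0,0.042,0]],[[0.003,0,0.105],[0,0.056,0]],[[0.003,0,0.127],[0,0.069,0]]]'

```text
clock: 10.25
eef_pos: [0.7033, -0.0137, 0.0519]
orientation: [-180.0, 44.1, 178.0]
contact_force: [0.5, -0.4, 0.6]
opening: 0.0853
grasp_force: 0.0
```

Run:
```python
from fit import *
from cell import get_image
rel(lipT((.6552,-.0118),-2,44,.046,.0),Rt(-2,44))
g=get_image("wrist"); cv2.imwrite("pics/w2.png",g["frame"])
```

```text
10.25 [-2.05, 29.81, 120.02, 180.0, 13.89, 89.98] [0.7033195931360833, -0.013657372744757996, 0.05194007254621988] [-180.    44.1  178. ]
t 10.25 tgt [ 0.698  -0.0133  0.0456] d [0.0082, 0.0002, 0.0009] w [-0.0006, 0.0011, -0.0002] deg 0.1 at [ 0.7033 -0.0137  0.0519] [-179.98   44.06  177.99] F [ 0.54 -0.41  0.56]
```

View pics/w2.png

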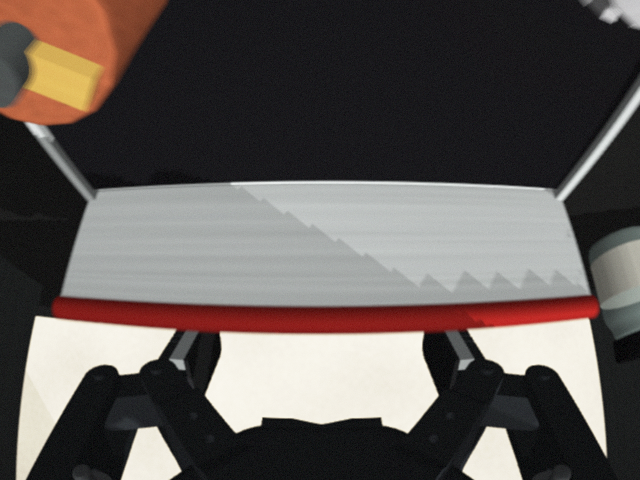

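The wrist view shows both fingertips behind the red lip edge at row 315, near columns 195 and 450, so they are roughly centred on the lip. I plan the drag with the yaw going from -2° to +4.2° to match the strip.

```bash
cat >> h.py <<'E'
def drag(ts,A,B,off0,lean=44,ya=-2,yb=4.2):
    P=[];R=[]
    for t,o in zip(ts,off0):
        y=ya+(yb-ya)*min(max(t,0),1); P.append(lipT(np.array(A)+(np.array(B)-np.array(A))*t,y,lean,.046,o)); R.append(Rt(y,lean))
    for k in range(0,len(ts)-1,5):
        print([[R[k].inv().apply(P[i]-P[k]).round(4).tolist(),(R[k].inv()*R[i]).as_rotvec().round(4).tolist()] for i in range(k+1,min(k+6,len(ts)))])
E
python3 - <<'E'
from h import *
# 84% of way + approach
ts=[0,0,0,0,.01,.03,.06,.1,.145,.19,.24,.29,.34,.39,.44,.49]; o=[.0082,.0055,.0025,0]+[-.001]*12
drag(ts,(.6552,-.0118),(.564,-.0027),o)
E
```

```text
[[[0.0027, -0.0, -0.0], [0.0, 0.0, 0.0]], [[0.0057, 0.0, 0.0], [0.0, 0.0, 0.0]], [[0.0082, 0.0, 0.0], [0.0, 0.0, 0.0]], [[0.0099, 0.0001, -0.0006], [-0.0008, -0.0, -0.0008]], [[0.0112, 0.0003, -0.0019], [-0.0023, -0.0, -0.0023]]]
[[[0.002, 0.0003, -0.0019], [-0.0023, -0.0, -0.0023]], [[0.0046, 0.0008, -0.0044], [-0.0053, -0.0, -0.0054]], [[0.0076, 0.0012, -0.0073], [-0.0086, 0.0, -0.009]], [[0.0105, 0.0017, -0.0102], [-0.012, -0.0, -0.0125]], [[0.0138, 0.0023, -0.0133], [-0.0158, 0.0, -0.0163]]]
[[[0.0033, 0.0006, -0.0032], [-0.0038, -0.0, -0.0039]], [[0.0066, 0.0013, -0.0063], [-0.0075, -0.0, -0.0078]], [[0.0099, 0.0019, -0.0095], [-0.0113, -0.0, -0.0117]], [[0.0131, 0.0026, -0.0127], [-0.015, -0.0, -0.0156]], [[0.0164, 0.0032, -0.0159], [-0.0188, -0.0, -0.0195]]]
```

Request:
jog_arm --increments '[[[0.003,0,0],[0,0,0]],[[0.006,0,0],[0,0,0]],[[0.008,0,0],[0,0,0]],[[0.01,0,-0.001],[-0.001,0,-0.001]],[[0.011,0,-0.002],[-0.002,0,-0.002]]]'

```text
clock: 10.8
eef_pos: [0.6959, -0.0133, 0.0479]
orientation: [-180.0, 44.4, 178.1]
contact_force: [5.9, 0.0, 5.2]
opening: 0.0854
grasp_force: 3.4
```

Request:
jog_arm --increments '[[[0.002,0,-0.002],[-0.002,0,-0.002]],[[0.005,0.001,-0.004],[-0.005,0,-0.005]],[[0.008,0.001,-0.007],[-0.009,0,-0.009]],[[0.011,0.002,-0.01],[-0.012,0,-0.012]],[[0.014,0.002,-0.013],[-0.016,0,-0.016]]]'

```text
clock: 11.3
eef_pos: [0.6774, -0.0106, 0.048]
orientation: [180.0, 44.5, 179.4]
contact_force: [6.1, 1.1, 5.1]
opening: 0.0855
grasp_force: 3.8
```

Run:
```python
from h import *
from cell import get_image
rel(lipT((.564,-.0027),4.2,44,.046,-.001),Rt(4.2,44))
g=get_image("wrist"); cv2.imwrite("pics/w3.png",g["frame"])
```

```text
t 11.3 tgt [6.06e-01 4.00e-04 4.49e-02] d [0.0532, 0.0103, -0.0479] w [-0.0577, 0.0089, -0.0598] deg 4.8 at [ 0.6774 -0.0106  0.048 ] [179.97  44.51 179.42] F [6.1  1.1  5.13]
```

View pics/w3.png

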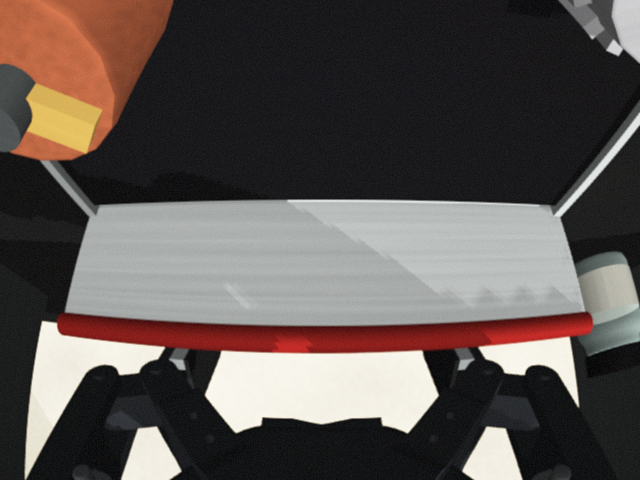

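The fingers are hooked and the tray is following with about 6 N; rotor and gear are still standing. I continue the drag.

Request:
jog_arm --increments '[[[0.003,0.001,-0.003],[-0.004,0,-0.004]],[[0.007,0.001,-0.006],[-0.008,0,-0.008]],[[0.01,0.002,-0.01],[-0.011,0,-0.012]],[[0.013,0.003,-0.013],[-0.015,0,-0.016]],[[0.016,0.003,-0.016],[-0.019,0,-0.02]]]'

```text
clock: 11.85
eef_pos: [0.6545, -0.0073, 0.048]
orientation: [180.0, 44.5, -179.0]
contact_force: [6.0, 1.4, 3.8]
opening: 0.0853
grasp_force: 3.5
```

Request:
jog_arm --increments '[[[0.003,0.001,-0.003],[-0.004,0,-0.004]],[[0.007,0.001,-0.006],[-0.008,0,-0.008]],[[0.01,0.002,-0.01],[-0.011,0,-0.012]],[[0.013,0.003,-0.013],[-0.015,0,-0.016]],[[0.016,0.003,-0.016],[-0.019,0,-0.02]]]'

```text
clock: 12.35
eef_pos: [0.6314, -0.0046, 0.048]
orientation: [180.0, 44.4, -177.4]
contact_force: [6.0, 1.8, 3.3]
opening: 0.0854
grasp_force: 3.2
```

```bash
cat > chk.py <<'E'
from h import *
from cell import arm,get_image
import sys
g=get_image("top"); im=g["frame"]; cv2.imwrite(sys.argv[1],im)
def rect(n,lo,hi,roi,z):
    w=cast(g,pts(mask(im,lo,hi,roi)),z)[:,:2]*1000
    r=cv2.minAreaRect(w.astype(np.float32)); print(n,np.round(r[0],1),np.round(r[1],1),round(r[2],2),cv2.boxPoints(r).round(0).tolist())
rect("tray",(0,0,120),(179,90,255),(255,200,370,303),.021)
rect("stop",(20,100,100),(35,255,255),(230,290,400,330),.022)
rel(lipT((.564,-.0027),4.2,44,.046,-.001),Rt(4.2,44))
E
python3 chk.py pics/t2.png
```

```text
tray [475.9   9.4] [ 81.3 121.4] 6.34 [[429.0, 65.0], [442.0, -55.0], [523.0, -46.0], [510.0, 74.0]]
stop [378.2 110. ] [21.2 97.1] 3.95 [[364.0, 158.0], [371.0, 61.0], [392.0, 62.0], [385.0, 159.0]]
t 12.4 tgt [6.06e-01 4.00e-04 4.49e-02] d [0.0196, 0.0062, -0.015] w [-0.0194, 0.0063, -0.0202] deg 1.6 at [ 0.6308 -0.0047  0.0479] [ 179.99   44.36 -177.41] F [3.25 0.74 6.01]
```

Request:
jog_arm --increments '[[[0.003,0.001,-0.003],[-0.003,0,-0.003]],[[0.006,0.002,-0.005],[-0.006,0,-0.006]],[[0.008,0.003,-0.007],[-0.009,0,-0.009]],[[0.011,0.003,-0.009],[-0.012,0,-0.012]],[[0.013,0.004,-0.011],[-0.015,0,-0.015]]]'

```text
clock: 12.9
eef_pos: [0.6159, -0.0016, 0.0481]
orientation: [180.0, 44.6, -176.2]
contact_force: [7.1, -0.0, 5.8]
opening: 0.0855
grasp_force: 4.7
```

Run:
```python
from h import *
from cell import arm,get_image
rel(lipT((.564,-.0027),4.2,44,.046,-.001),Rt(4.2,44))
s=arm.observe(); g=get_image("wrist"); im=g["frame"]; print(wcast(g,s,[[75,325],[325,340],[575,325]],.07).round(4).tolist())
p=pts(mask(im,(0,120,80),(8,255,255),(40,280,610,380))); w=wcast(g,s,p,.069)[:,:2]*1000; print("lip",cv2.minAreaRect(w.astype(np.float32)))
t=get_image("scene"); cv2.imwrite("pics/s2.png",cv2.resize(t["frame"][130:330,250:480],None,fx=3,fy=3,interpolation=cv2.INTER_CUBIC))
```

```text
t 12.9 tgt [6.06e-01 4.00e-04 4.49e-02] d [0.0092, 0.0026, -0.0045] w [-0.0048, 0.0109, -0.0053] deg 0.7 at [ 0.6159 -0.0016  0.0481] [ 179.98   44.63 -176.22] F [ 7.14 -0.05  5.8 ]
[[0.5691, -0.0885, 0.07], [0.5643, -0.0045, 0.07], [0.5594, 0.0819, 0.07]]
lip ((572.0643310546875, -1.652923583984375), (40.44914245605469, 225.6446075439453), 3.4829366207122803)
```

View pics/s2.png

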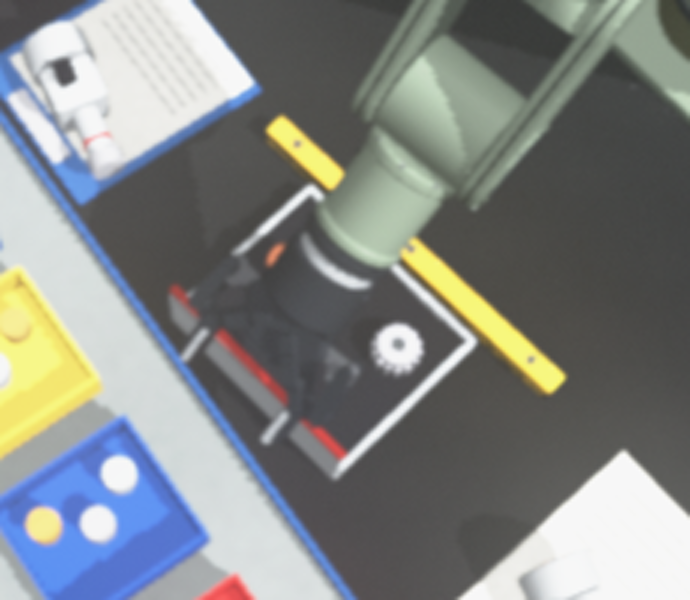

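The scene crop shows the tray's near corners at about (475,340) and (313,187) in the crop, close to the strip, with rotor and gear aboard. I measure the remaining gap.

Run:
```python
from h import *
c=np.load("pics/scene0.npz"); f=lambda u,v:(250+u/3,130+v/3)
u=np.array([np.cos(np.radians(4.19)),np.sin(np.radians(4.19))]); S=np.array([.3872,-.012])+.01*u
for n,p in (("L",(475,342)),("R",(313,184))):
    w=cast(c,[f(*p)],.021)[0]; print(n,w.round(4),"gap mm",1000*(w[:2]-S)@u)
for p in ((553,392),(275,140)):
    w=cast(c,[f(*p)],.0)[0]; print("strip far-face foot?",w.round(4),1000*(w[:2]-S)@u)
w=cast(c,[f(566,377),f(283,116)],.022); print(w.round(4),1000*(w[:,:2]-S)@u)
```

```text
L [0.4044 0.0861 0.021 ] gap mm 14.372030511717176
R [ 0.414  -0.1131  0.021 ] gap mm 9.358362647107525
strip far-face foot? [0.3764 0.1593 0.    ] -8.271976737743392
strip far-face foot? [ 0.4046 -0.1746  0.    ] -4.563449611296985
[[ 0.367   0.1581  0.022 ]
 [ 0.3912 -0.1805  0.022 ]] [-17.71728487 -18.27078809]
```

Request:
jog_arm --increments '[[[0.001,0,-0.001],[-0.001,0,-0.001]],[[0.002,0.001,-0.002],[-0.002,0,-0.002]],[[0.0028,0.001,-0.0028],[-0.003,0,-0.003]],[[0.0036,0.001,-0.0036],[-0.004,0,-0.004]],[[0.0044,0.001,-0.0044],[-0.005,0,-0.005]]]'

```text
clock: 13.5
eef_pos: [0.6095, -0.0009, 0.0481]
orientation: [180.0, 44.6, -175.8]
contact_force: [6.3, 1.0, 6.4]
opening: 0.0856
grasp_force: 4.6
```

Request:
jog_arm --increments '[[[0.0006,0,-0.0006],[0,0,0]],[[0.0012,0,-0.0012],[0,0,0]],[[0.0018,0,-0.0018],[0,0,0]],[[0.0022,0,-0.0022],[0,0,0]],[[0.0025,0,-0.0025],[0,0,0]]]'

```text
clock: 14.0
eef_pos: [0.606, -0.0011, 0.048]
orientation: [180.0, 44.6, -175.8]
contact_force: [6.9, 0.0, 6.8]
opening: 0.0855
grasp_force: 4.5
```

Request:
jog_arm --increments '[[[0.0004,0,-0.0004],[0,0,0]],[[0.0008,0,-0.0008],[0,0,0]],[[0.0012,0,-0.0012],[0,0,0]],[[0.0016,0,-0.0016],[0,0,0]],[[0.002,0,-0.002],[0,0,0]]]'

```text
clock: 14.5
eef_pos: [0.6049, -0.0014, 0.0488]
orientation: [180.0, 44.8, -175.8]
contact_force: [14.5, 1.1, 1.6]
opening: 0.0855
grasp_force: 5.5
```

Request:
jog_arm --increments '[[[0.0003,0,-0.0003],[0,0,0]],[[0.0006,0,-0.0006],[0,0,0]],[[0.0009,0,-0.0009],[0,0,0]],[[0.0012,0,-0.0012],[0,0,0]],[[0.0014,0,-0.0014],[0,0,0]]]'

```text
clock: 15.0
eef_pos: [0.6042, -0.0015, 0.0496]
orientation: [180.0, 44.9, -175.8]
contact_force: [15.6, 1.5, 3.2]
opening: 0.0855
grasp_force: 6.3
```

Request:
jog_arm --increments '[[[0.0003,0,-0.0003],[0,0,0]],[[0.0006,0,-0.0006],[0,0,0]],[[0.0009,0,-0.0009],[0,0,0]],[[0.0012,0,-0.0012],[0,0,0]],[[0.0012,0,-0.0012],[0,0,0]]]'

```text
clock: 15.5
eef_pos: [0.6035, -0.0016, 0.0505]
orientation: [180.0, 45.1, -175.8]
contact_force: [16.7, 1.1, 2.7]
opening: 0.0852
grasp_force: 6.9
```

Run:
```python
from h import *
from cell import arm,get_image
rel(lipT((.564,-.0027),4.2,44,.046,-.001),Rt(4.2,44))
t=get_image("scene"); cv2.imwrite("pics/s3.png",cv2.resize(t["frame"][150:270,320:460],None,fx=5,fy=5,interpolation=cv2.INTER_CUBIC))
```

```text
t 15.5 tgt [6.06e-01 4.00e-04 4.49e-02] d [0.0021, 0.0018, 0.0059] w [0.0002, 0.0187, 0.0] deg 1.1 at [ 0.6035 -0.0016  0.0505] [ 179.99   45.07 -175.8 ] F [16.65  1.15  2.69]
```

View pics/s3.png

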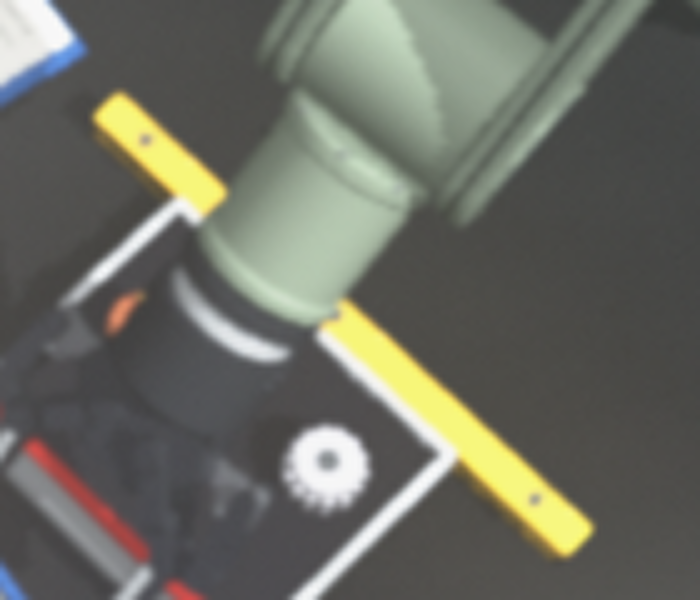

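The crop shows the tray's front edge flush against the strip at both near corners, (180,205) and (452,455), with the gear and rotor aboard. I unload slowly, lift off, and retract along the tool axis.

Request:
jog_arm --increments '[[[-0.002,0,0.001],[0,0,0]],[[-0.005,0,0.002],[0,0,0]],[[-0.009,0,0.002],[0,0,0]],[[-0.013,0,0],[0,0,0]],[[-0.016,0,-0.005],[0,0,0]]]'

```text
clock: 16.05
eef_pos: [0.6025, -0.0011, 0.0582]
orientation: [180.0, 43.8, -175.8]
contact_force: [-0.1, -0.8, -0.0]
opening: 0.0852
grasp_force: 0.0
```

Request:
jog_arm --increments '[[[0,0,-0.03],[0,0,0]],[[0,0,-0.07],[0,0,0]],[[0,0,-0.11],[0,0,0]],[[0,0,-0.15],[0,-0.1,0]],[[-0.03,0,-0.17],[0,-0.2,0]]]'

```text
clock: 16.55
eef_pos: [0.5017, -0.0082, 0.2002]
orientation: [180.0, 55.1, -175.9]
contact_force: [0.7, -0.3, -0.1]
opening: 0.0853
grasp_force: 0.0
```

```bash
python3 fit.py
```

```text
16.55 [-9.12, 1.36, 142.04, 147.93, 20.76, 112.7] [0.5016980325081712, -0.008191781450643896, 0.20017389613782546] [ 180.    55.1 -175.9]
[0.0007 0.1401 0.5918 0.4163 0.0253 0.3181 0.0115] [[0.0, 0.1, 0.1], [-0.2, 0.1, -0.4], [0.0, -0.0, 0.0], [-0.1, -0.0, 0.0], [0.1, -0.0, 0.3]]
```

Run:
```python
from fit import *
for p,y,l in [((.56,-.01,.33),0,66),((.62,-.01,.46),0,78)]:
    q,c=ik(np.array(p),Rt(y,l),np.r_[s['q'][:3],170,12,90]); print(q.round(1),round(c,6)); rel(np.array(p),Rt(y,l))
plan(q,[(q[3],9,q[5]),(0,9,80),(0,45,75)],Lw=.318)
```

```text
16.55 [-9.12, 1.36, 142.04, 147.93, 20.76, 112.7] [0.5016980325081712, -0.008191781450643896, 0.20017389613782546] [ 180.    55.1 -175.9]
[ -4.6  -4.7 131.7 161.9  13.5 105.8] 0.0
t 16.55 tgt [ 0.56 -0.01  0.33] d [-0.1397, -0.006, -0.0266] w [0.0631, -0.1896, 0.0356] deg 11.6 at [ 0.5017 -0.0082  0.2002] [ 180.     55.13 -175.86] F [ 0.71 -0.25 -0.07]
[ -4.   -5.5 121.1 163.9  14.2 104.8] 0.0
t 16.55 tgt [ 0.62 -0.01  0.46] d [-0.2806, -0.0103, -0.0518] w [0.0668, -0.3989, 0.0289] deg 23.2 at [ 0.5017 -0.0082  0.2002] [ 180.     55.13 -175.86] F [ 0.71 -0.25 -0.07]
[[[0.028, -0.007, -0.001], [0.023, 0.087, 0.0]], [[0.03, -0.001, -0.001], [-0.006, 0.094, -0.162]], [[0.033, 0.006, -0.002], [-0.035, 0.101, -0.324]], [[0.037, 0.012, -0.002], [-0.064, 0.106, -0.485]], [[0.042, 0.017, -0.003], [-0.094, 0.111, -0.647]]]
[[[0.002, 0.007, -0.0], [-0.022, 0.004, -0.163]], [[0.004, 0.013, -0.0], [-0.044, 0.007, -0.326]], [[0.008, 0.02, -0.001], [-0.067, 0.009, -0.489]], [[0.012, 0.025, -0.001], [-0.089, 0.012, -0.652]], [[0.017, 0.03, -0.002], [-0.112, 0.013, -0.814]]]
[[[0.001, 0.007, -0.0], 
[... 296 characters left out ...]
 [-0.045, -0.003, -0.326]], [[0.004, 0.021, -0.001], [-0.067, -0.005, -0.489]], [[0.007, 0.027, -0.001], [-0.09, -0.008, -0.652]], [[0.011, 0.033, -0.002], [-0.112, -0.011, -0.814]]]
[[[-0.001, 0.007, -0.0], [-0.022, -0.004, -0.163]], [[-0.04, 0.007, -0.003], [-0.009, -0.129, -0.179]], [[-0.08, 0.006, -0.01], [0.006, -0.254, -0.194]], [[-0.118, 0.005, -0.023], [0.023, -0.379, -0.208]], [[-0.154, 0.004, -0.04], [0.043, -0.504, -0.222]]]
[[[-0.039, -0.01, -0.003], [0.031, -0.122, -0.017]], [[-0.039, -0.01, -0.003], [0.031, -0.122, -0.017]], [[-0.039, -0.01, -0.003], [0.031, -0.122, -0.017]], [[-0.039, -0.01, -0.003], [0.031, -0.122, -0.017]], [[-0.039, -0.01, -0.003], [0.031, -0.122, -0.017]]]
```

Request:
jog_arm --increments '[[[-0.05,-0.002,-0.009],[0.012,-0.07,0.005]],[[-0.1,-0.004,-0.018],[0.024,-0.14,0.01]],[[-0.148,-0.006,-0.027],[0.036,-0.21,0.015]],[[-0.196,-0.007,-0.036],[0.048,-0.28,0.02]],[[-0.244,-0.009,-0.045],[0.058,-0.347,0.025]]]'

```text
clock: 17.05
eef_pos: [0.609, -0.0098, 0.4292]
orientation: [-179.8, 75.3, -179.2]
contact_force: [0.9, -0.4, 0.1]
opening: 0.0855
grasp_force: 0.0
```

Run:
```python
from fit import *
q=s['q']
plan(q,[(q[3]-12,9,q[5]),(0,9,78),(0,45,75)],Lw=.318,step=7.8)
```

```text
17.05 [-4.62, -5.25, 123.51, 159.43, 14.37, 108.61] [0.6090075444926962, -0.00980336015692813, 0.4292282939398556] [-179.8   75.3 -179.2]
[[[0.017, 0.002, -0.0], [-0.007, 0.052, -0.102]], [[0.032, -0.0, -0.002], [-0.01, 0.102, -0.205]], [[0.036, 0.006, -0.002], [-0.038, 0.11, -0.366]], [[0.041, 0.011, -0.003], [-0.066, 0.117, -0.527]], [[0.046, 0.015, -0.004], [-0.095, 0.122, -0.687]]]
[[[0.002, 0.006, -0.0], [-0.021, 0.005, -0.162]], [[0.005, 0.013, -0.0], [-0.041, 0.009, -0.324]], [[0.009, 0.018, -0.001], [-0.063, 0.013, -0.486]], [[0.013, 0.023, -0.001], [-0.084, 0.016, -0.647]], [[0.018, 0.028, -0.002], [-0.105, 0.018, -0.809]]]
[[[0.001, 0.007, -0.0], [-0.021, 0.002, -0.162]], [[0.003, 0.013, -0.0], [-0.042, 0.003, -0.324]], [[0.006, 0.019, -0.001], [-0.064, 0.004, -0.486]], [[0.01, 0.025, -0.001], [-0.085, 0.004, -0.647]], [[0.014, 0.03, -0.002], [-0.107, 0.003, -0.809]]]
[[[0.0, 0.007, -0.0], [-0.021, -0.001, -0.162]], [[0.001, 0.013, -0.0], [-0.042, -0.003, -0.324]], [[0.003, 0.02, -0.001], [-0.064, -0.005, -0.486]], [[0.006, 0.026, -0.001], [-0.085, -0.008, -0.647]], [[0.01, 0.032, -0.002], [-0.106, -0.012, -0.809]]]
[[[-0.001, 0.007, -0.0], [-0.021, -0.004, -0.162]], [[-0.041, 0.005, -0.003], [-0.004, -0.129, -0.171]], [[-0.08, 0.003, -0.01], [0.014, -0.254, -0.179]], [[-0.118, 0.001, -0.023], [0.034, -0.378, -0.187]], [[-0.154, -0.001, -0.04], [0.055, -0.502, -0.194]]]
[[[-0.039, -0.01, -0.003], [0.032, -0.122, -0.01]], [[-0.039, -0.01, -0.003], [0.032, -0.122, -0.01]], [[-0.039, -0.01, -0.003], [0.032, -0.122, -0.01]], [[-0.039, -0.01, -0.003], [0.032, -0.122, -0.01]], [[-0.039, -0.01, -0.003], [0.032, -0.122, -0.01]]]
```

Run:
```python
from fit import *
q=s['q']
plan(q,[(q[3]-12,9,q[5]),(0,9,90),(0,36,88)],Lw=.318,step=7.3)
```

```text
17.05 [-4.62, -5.25, 123.51, 159.43, 14.37, 108.61] [0.6090075444926962, -0.00980336015692813, 0.4292282939398556] [-179.8   75.3 -179.2]
[[[0.017, 0.002, -0.0], [-0.007, 0.052, -0.102]], [[0.032, -0.0, -0.002], [-0.01, 0.102, -0.205]], [[0.036, 0.005, -0.002], [-0.035, 0.109, -0.341]], [[0.04, 0.01, -0.003], [-0.06, 0.116, -0.476]], [[0.044, 0.014, -0.003], [-0.085, 0.122, -0.612]]]
[[[0.002, 0.006, -0.0], [-0.018, 0.005, -0.136]], [[0.005, 0.011, -0.0], [-0.037, 0.01, -0.273]], [[0.008, 0.016, -0.001], [-0.056, 0.015, -0.409]], [[0.012, 0.021, -0.001], [-0.075, 0.019, -0.546]], [[0.016, 0.025, -0.001], [-0.093, 0.023, -0.682]]]
[[[0.002, 0.006, -0.0], [-0.019, 0.004, -0.136]], [[0.004, 0.012, -0.0], [-0.038, 0.007, -0.273]], [[0.007, 0.017, -0.001], [-0.057, 0.01, -0.409]], [[0.01, 0.022, -0.001], [-0.076, 0.013, -0.546]], [[0.014, 0.026, -0.001], [-0.095, 0.016, -0.682]]]
[[[0.001, 0.006, -0.0], [-0.019, 0.002, -0.136]], [[0.003, 0.012, -0.0], [-0.038, 0.004, -0.273]], [[0.005, 0.017, -0.001], [-0.057, 0.006, -0.409]], [[0.009, 0.023, -0.001], [-0.077, 0.007, -0.546]], [[0.012, 0.027, -0.001], [-0.096, 0.008, -0.682]]]
[[[0.001, 0.006, -0.0], [-0.019, 0.001, -0.136]], [[0.002, 0.012, -0.0], [-0.038, 0.001, -0.273]], [[0.004, 0.018, -0.001], [-0.058, 0.001, -0.409]], [[-0.03, 0.032, -0.003], [-0.081, -0.115, -0.414]], [[-0.064, 0.047, -0.01], [-0.104, -0.232, -0.418]]]
[[[-0.037, -0.001, -0.002], [0.003, -0.118, -0.009]], [[-0.074, -0.001, -0.009], [0.006, -0.236, -0.017]], [[-0.074, -0.001, -0.009], [0.006, -0.236, -0.017]], [[-0.074, -0.001, -0.009], [0.006, -0.236, -0.017]], [[-0.074, -0.001, -0.009], [0.006, -0.236, -0.017]]]
```

Request:
jog_arm --increments '[[[0.017,0.002,0],[-0.007,0.052,-0.102]],[[0.032,0,-0.002],[-0.01,0.102,-0.205]],[[0.036,0.005,-0.002],[-0.035,0.109,-0.341]],[[0.04,0.01,-0.003],[-0.06,0.116,-0.476]],[[0.044,0.014,-0.003],[-0.085,0.122,-0.612]]]'

```text
clock: 17.55
eef_pos: [0.5943, 0.0039, 0.3851]
orientation: [-126.6, 49.3, -116.1]
contact_force: [-0.3, 0.9, 0.6]
opening: 0.0854
grasp_force: 0.0
```

Request:
jog_arm --increments '[[[0.002,0.006,0],[-0.018,0.005,-0.136]],[[0.005,0.011,0],[-0.037,0.01,-0.273]],[[0.008,0.016,-0.001],[-0.056,0.015,-0.409]],[[0.012,0.021,-0.001],[-0.075,0.019,-0.546]],[[0.016,0.025,-0.001],[-0.093,0.023,-0.682]]]'

```text
clock: 18.05
eef_pos: [0.5822, 0.0147, 0.3604]
orientation: [-118.9, 15.2, -92.7]
contact_force: [0.8, -0.4, -0.3]
opening: 0.0855
grasp_force: 0.0
```

Request:
jog_arm --increments '[[[0.002,0.006,0],[-0.019,0.004,-0.136]],[[0.004,0.012,0],[-0.038,0.007,-0.273]],[[0.007,0.017,-0.001],[-0.057,0.01,-0.409]],[[0.01,0.022,-0.001],[-0.076,0.013,-0.546]],[[0.014,0.026,-0.001],[-0.095,0.016,-0.682]]]'

```text
clock: 18.55
eef_pos: [0.5684, 0.0078, 0.3353]
orientation: [-125.2, -18.7, -73.0]
contact_force: [-0.5, -0.8, -0.5]
opening: 0.0856
grasp_force: 0.0
```

Request:
jog_arm --increments '[[[0.001,0.006,0],[-0.019,0.002,-0.136]],[[0.003,0.012,0],[-0.038,0.004,-0.273]],[[0.005,0.017,-0.001],[-0.057,0.006,-0.409]],[[0.009,0.023,-0.001],[-0.077,0.007,-0.546]],[[0.012,0.027,-0.001],[-0.096,0.008,-0.682]]]'

```text
clock: 19.05
eef_pos: [0.558, -0.0145, 0.3188]
orientation: [-150.0, -46.3, -39.3]
contact_force: [-0.3, -0.3, 0.3]
opening: 0.0858
grasp_force: 0.0
```

Run:
```python
from fit import *
q=s['q']
plan(q,[(0,9,90),(0,45,88)],Lw=.318,step=7.3)
from cell import get_image
g=get_image("top"); im=g["frame"]; cv2.imwrite("pics/t4.png",im)
def rect(n,lo,hi,roi,z):
    w=cast(g,pts(mask(im,lo,hi,roi)),z)[:,:2]*1000
    r=cv2.minAreaRect(w.astype(np.float32)); print(n,np.round(r[0],1),np.round(r[1],1),round(r[2],2))
rect("tray",(0,0,120),(179,90,255),(255,200,370,310),.021)
rect("rotor",(3,90,80),(18,255,255),(300,235,370,310),.055)
```

```text
19.05 [-4.33, -5.02, 123.44, 19.34, 8.86, 94.23] [0.558043896979315, -0.014462459837682044, 0.31879405317799697] [-150.   -46.3  -39.3]
[[[0.0, 0.006, -0.0], [-0.017, 0.0, -0.136]], [[0.002, 0.011, -0.0], [-0.035, 0.0, -0.271]], [[0.003, 0.016, -0.0], [-0.053, -0.0, -0.407]], [[-0.033, 0.032, -0.003], [-0.078, -0.125, -0.41]], [[-0.07, 0.047, -0.011], [-0.102, -0.249, -0.412]]]
[[[-0.04, -0.001, -0.003], [0.002, -0.126, -0.007]], [[-0.079, -0.001, -0.01], [0.005, -0.251, -0.014]], [[-0.117, -0.002, -0.022], [0.009, -0.377, -0.021]], [[-0.117, -0.002, -0.022], [0.009, -0.377, -0.021]], [[-0.117, -0.002, -0.022], [0.009, -0.377, -0.021]]]
tray [453.7  50.3] [36.3 47.5] 78.77
rotor [478.9 -74. ] [12.3 12.4] 0.04
```

Request:
jog_arm --increments '[[[0,0.006,0],[-0.017,0,-0.136]],[[0.002,0.011,0],[-0.035,0,-0.271]],[[0.003,0.016,0],[-0.053,0,-0.407]],[[-0.033,0.032,-0.003],[-0.078,-0.125,-0.41]],[[-0.07,0.047,-0.011],[-0.102,-0.249,-0.412]]]'

```text
clock: 19.6
eef_pos: [0.4987, -0.0249, 0.2581]
orientation: [179.9, -38.0, -3.8]
contact_force: [0.7, 0.4, -0.7]
opening: 0.0854
grasp_force: 0.0
```

```bash
cat >> h.py <<'E'
RB=lambda yaw:Ro.from_euler('xyz',[180,0,yaw],degrees=True)
E
python3 - <<'E'
from fit import *
p=np.array([.477,-.06,.20]); print(ik(p,RB(4),np.r_[s['q'][:3],0,50,85])); rel(p,RB(4))
E
```

```text
19.6 [-4.26, -4.97, 123.42, 0.31, 23.6, 89.39] [0.49865030978964214, -0.024939200751042986, 0.25809988243382365] [179.9 -38.   -3.8]
(array([-8.53970067e+00,  1.12296093e+01,  1.04327009e+02, -8.49346038e-15,
        6.44433818e+01,  7.74602993e+01]), np.float64(2.835115771932067e-28))
t 19.6 tgt [ 0.477 -0.06   0.2  ] d [-0.0509, 0.0364, 0.0341] w [0.0476, -0.6612, -0.1326] deg 38.7 at [ 0.4987 -0.0249  0.2581] [179.87 -37.95  -3.84] F [ 0.71  0.43 -0.66]
```

Request:
jog_arm --increments '[[[-0.01,0.007,0.007],[0.01,-0.132,-0.026]],[[-0.02,0.014,0.014],[0.019,-0.264,-0.053]],[[-0.03,0.021,0.02],[0.029,-0.397,-0.08]],[[-0.041,0.029,0.027],[0.038,-0.529,-0.106]],[[-0.051,0.036,0.034],[0.048,-0.661,-0.133]]]'

```text
clock: 20.1
eef_pos: [0.4785, -0.06, 0.2013]
orientation: [180.0, -0.1, 4.0]
contact_force: [0.3, 0.2, -0.1]
opening: 0.0854
grasp_force: 0.0
```

Run:
```python
from h import *
from cell import get_image,arm
s=arm.observe(); g=get_image("wrist"); im=g["frame"]
rel(np.array([.477,-.06,.2]),RB(4)); cv2.imwrite("pics/w4.png",im)
m=mask(im,(3,90,60),(18,255,255),(0,0,640,480)); p=pts(m); print(cv2.boundingRect(p))
```

```text
t 20.15 tgt [ 0.477 -0.06   0.2  ] d [-0.004, -0.0012, -0.0012] w [0.0005, 0.0032, 0.0016] deg 0.2 at [ 0.481  -0.061   0.1988] [179.97   0.19   4.09] F [ 5.29 -1.58 -0.57]
(298, 196, 50, 55)
```

View pics/w4.png

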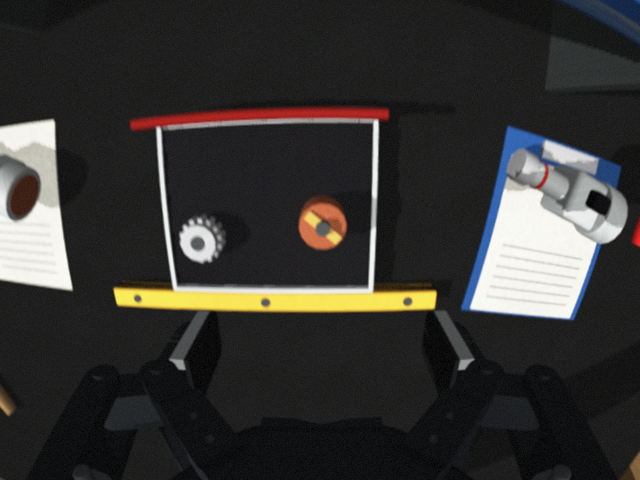

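The tray sits flush along the strip from column 175 to 373. The rotor top is at (323,227), the gear is at (200,240), and the clipboard's near corners are at (463,308) and (575,320).

Run:
```python
from h import *
from cell import get_image,arm
s=arm.observe(); g=get_image("wrist"); im=g["frame"]
m=mask(im,(3,90,60),(18,255,255),(250,150,400,280)); p=pts(m); (c,r)=cv2.minEnclosingCircle(p); print("blob",c,r)
print("rotor",wcast(g,s,[c],.045).round(4),"detail",wcast(g,s,[(323,228)],.058).round(4))
print("tray near",wcast(g,s,[(175,289),(373,291)],.021).round(4).tolist())
print("clip near",wcast(g,s,[(463,309),(575,320),(510,127),(621,160)],.004).round(4).tolist())
gs=np.array([.4775,-.06,.05])
rel(gs,RB(4))
```

```text
blob (320.44659423828125, 223.63754272460938) 27.406618118286133
rotor [[ 0.4796 -0.0609  0.045 ]] detail [[ 0.4798 -0.0629  0.058 ]]
tray near [[0.3956, 0.0802, 0.021], [0.4097, -0.1164, 0.021]]
clip near [[0.3844, -0.2227, 0.004], [0.3689, -0.3921, 0.004], [0.5807, -0.2385, 0.004], [0.5741, -0.4015, 0.004]]
t 20.2 tgt [ 0.4775 -0.06    0.05  ] d [-0.0034, -0.0005, 0.1491] w [0.0004, -0.0022, 0.0] deg 0.1 at [ 0.4806 -0.0603  0.1992] [ 1.7998e+02 -1.3000e-01  4.0000e+00] F [-1.34  0.17 -0.67]
```

Request:
jog_arm --increments '[[[0,0,0.03],[0,0,0]],[[-0.001,0.001,0.065],[0,0,0]],[[-0.001,0.001,0.1],[0,0,0]],[[-0.001,0.001,0.125],[0,0,0]],[[-0.001,0.001,0.14],[0,0,0]]]'

```text
clock: 20.7
eef_pos: [0.4767, -0.0606, 0.0598]
orientation: [180.0, -0.3, 4.0]
contact_force: [-0.8, 0.5, 0.1]
opening: 0.0849
grasp_force: 0.0
```

Request:
jog_arm --increments '[[[0,0,0.012],[0,0,0]],[[0,0,0.024],[0,0,0]],[[0,0,0.032],[0,0,0]],[[0,0,0.036],[0,0,0]],[[0,0,0.036],[0,0,0]]]'

```text
clock: 21.2
eef_pos: [0.4786, -0.0613, 0.0252]
orientation: [179.9, -0.3, 4.1]
contact_force: [0.2, 1.2, 0.3]
opening: 0.0853
grasp_force: 0.0
```

Run:
```python
from h import *
rel(np.array([.479,-.0615,.023]),RB(4))
```

```text
t 21.2 tgt [ 0.479  -0.0615  0.023 ] d [0.0004, 0.0002, 0.0022] w [0.002, -0.0054, 0.001] deg 0.3 at [ 0.4786 -0.0613  0.0252] [179.89  -0.31   4.06] F [0.25 1.18 0.28]
```

Grasp gently.

Request:
jog_arm --increments '[[[0,0,0.001],[0,0,0]],[[0,0,0.001],[0,0,0]],[[0,0,0.001],[0,0,0]],[[0,0,0.001],[0,0,0]],[[0,0,0.001],[0,0,0]]]' --gripper 1 --force 25

```text
clock: 21.7
eef_pos: [0.4793, -0.0616, 0.0246]
orientation: [179.9, -0.3, 4.1]
contact_force: [-1.3, 0.4, 4.6]
opening: 0.0394
grasp_force: 25.1
```

Request:
jog_arm --increments '[[[0,0,0],[0,0,0]],[[0,0,0],[0,0,0]],[[0,0,0],[0,0,0]],[[0,0,0],[0,0,0]],[[0,0,0],[0,0,0]]]'

```text
clock: 22.2
eef_pos: [0.4794, -0.0616, 0.0246]
orientation: [179.9, -0.3, 4.1]
contact_force: [-0.5, -0.4, 5.5]
opening: 0.0396
grasp_force: 25.2
```

Request:
jog_arm --increments '[[[0,0,-0.01],[0,0,0]],[[0,0,-0.03],[0,0,0]],[[0,0,-0.06],[0,0,0]],[[0,0,-0.09],[0,0,0]],[[0,0,-0.11],[0,0,0]]]'

```text
clock: 22.7
eef_pos: [0.479, -0.0614, 0.1364]
orientation: [179.8, -0.4, 4.1]
contact_force: [-0.6, -0.1, 0.1]
opening: 0.0393
grasp_force: 25.4
```

Run:
```python
from fit import *
p=np.array([.429,-.312,.13]); print(ik(p,RB(-5),s['q'])[0].round(1),arm.observe()['grasp_force'],arm.observe()['opening']); rel(p,RB(-5))
```

```text
22.7 [-8.63, 14.83, 109.79, -0.07, 54.92, 77.33] [0.47904916970650024, -0.061374734164180225, 0.13642355484542795] [179.8  -0.4   4.1]
[-37.3  19.3 104.1   0.   56.6  57.7] 25.391510725021362 0.03926603523162412
t 22.7 tgt [ 0.429 -0.312  0.13 ] d [-0.0678, 0.2464, 0.0066] w [0.0021, -0.0077, 0.1586] deg 9.1 at [ 0.479  -0.0614  0.1364] [179.84  -0.43   4.09] F [-0.56 -0.14  0.12]
```

Request:
jog_arm --increments '[[[-0.004,0.015,0],[0,0,0.01]],[[-0.012,0.045,0.001],[0,0,0.03]],[[-0.021,0.078,0.002],[0.001,-0.002,0.05]],[[-0.031,0.112,0.003],[0.001,-0.004,0.07]],[[-0.04,0.146,0.004],[0.002,-0.006,0.095]]]'

```text
clock: 23.2
eef_pos: [0.4484, -0.2109, 0.1305]
orientation: [-180.0, 0.1, -1.4]
contact_force: [0.9, -0.5, -0.9]
opening: 0.0392
grasp_force: 25.4
```

Run:
```python
from h import *
rel(np.array([.429,-.312,.13]),RB(-5))
```

```text
t 23.2 tgt [ 0.429 -0.312  0.13 ] d [-0.0169, 0.1016, 0.0006] w [-0.0, 0.0009, 0.0631] deg 3.6 at [ 0.4484 -0.2109  0.1305] [-1.80e+02  5.00e-02 -1.39e+00] F [ 0.86 -0.5  -0.94]
```

Request:
jog_arm --increments '[[[-0.005,0.032,0],[0,0,0.02]],[[-0.011,0.062,0],[0,0,0.04]],[[-0.014,0.086,0],[0,0,0.055]],[[-0.017,0.1,0],[0,0,0.063]],[[-0.017,0.102,0],[0,0,0.063]]]'

```text
clock: 23.7
eef_pos: [0.4292, -0.3124, 0.1303]
orientation: [180.0, 0.1, -5.1]
contact_force: [0.2, 0.5, 0.1]
opening: 0.0393
grasp_force: 25.4
```

Run:
```python
from h import *
from cell import get_image,arm
rel(np.array([.429,-.312,.0106]),RB(-5))
s=arm.observe(); g=get_image("wrist"); im=g["frame"]; cv2.imwrite("pics/w5.png",im)
```

```text
t 23.7 tgt [ 0.429  -0.312   0.0106] d [-0.0001, -0.0004, 0.1197] w [0.0001, 0.0009, -0.0013] deg 0.1 at [ 0.4292 -0.3124  0.1303] [ 1.80e+02  5.00e-02 -5.07e+00] F [0.24 0.52 0.06]
```

View pics/w5.png

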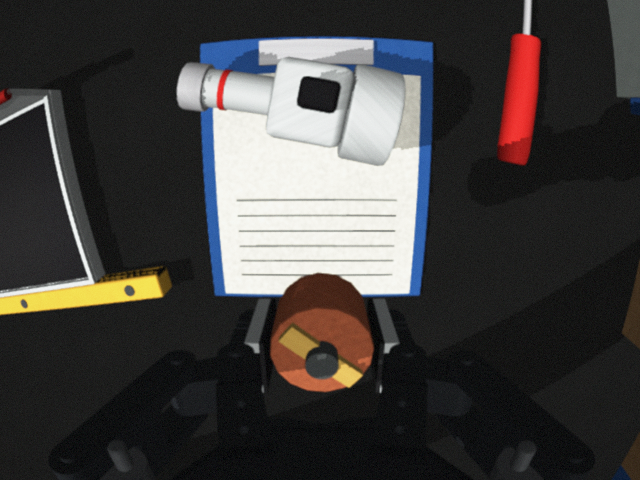

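The view shows the rotor held upright between the pads at (322,340), centred over the clipboard. The distributor is well clear at row 100. I lower it.

Request:
jog_arm --increments '[[[0,0,0.02],[0,0,0]],[[0,0,0.045],[0,0,0]],[[0,0,0.07],[0,0,0]],[[0,0,0.09],[0,0,0]],[[0,0,0.105],[0,0,0]]]'

```text
clock: 24.25
eef_pos: [0.4292, -0.3094, 0.0241]
orientation: [-179.9, 0.2, -4.9]
contact_force: [0.6, 0.1, -0.0]
opening: 0.0393
grasp_force: 25.4
```

Request:
jog_arm --increments '[[[0,0,0.003],[0,0,0]],[[0,0,0.006],[0,0,0]],[[0,0,0.009],[0,0,0]],[[0,0,0.011],[0,0,0]],[[0,0,0.012],[0,0,0]]]'

```text
clock: 24.75
eef_pos: [0.4297, -0.3115, 0.0136]
orientation: [180.0, 0.0, -5.0]
contact_force: [0.9, -0.0, -0.9]
opening: 0.039
grasp_force: 25.4
```

Lower in millimetre steps until contact.

Request:
jog_arm --increments '[[[0,0,0.0005],[0,0,0]],[[0,0,0.001],[0,0,0]],[[0,0,0.0015],[0,0,0]],[[0,0,0.002],[0,0,0]],[[0,0,0.002],[0,0,0]]]'

```text
clock: 25.25
eef_pos: [0.4294, -0.3114, 0.0112]
orientation: [180.0, 0.1, -5.0]
contact_force: [0.4, -0.2, -0.3]
opening: 0.0394
grasp_force: 25.4
```

Request:
jog_arm --increments '[[[0,0,0.0003],[0,0,0]],[[0,0,0.0006],[0,0,0]],[[0,0,0.0009],[0,0,0]],[[0,0,0.001],[0,0,0]],[[0,0,0.001],[0,0,0]]]'

```text
clock: 25.75
eef_pos: [0.4294, -0.3114, 0.0106]
orientation: [180.0, 0.0, -5.0]
contact_force: [-2.0, 0.2, 5.4]
opening: 0.0391
grasp_force: 25.9
```

Request:
jog_arm --increments '[[[0,0,0],[0,0,0]],[[0,0,0],[0,0,0]],[[0,0,0],[0,0,0]],[[0,0,0],[0,0,0]],[[0,0,0],[0,0,0]]]' --gripper 0.2

```text
clock: 26.25
eef_pos: [0.4295, -0.3114, 0.0101]
orientation: [-180.0, 0.1, -5.0]
contact_force: [-0.2, -0.2, -0.3]
opening: 0.0684
grasp_force: 0.0
```

Request:
jog_arm --increments '[[[0,0,-0.01],[0,0,0]],[[0,0,-0.03],[0,0,0]],[[0,0,-0.06],[0,0,0]],[[0,0,-0.1],[0,0,0]],[[0,0,-0.14],[0,0,0]]]'

```text
clock: 26.75
eef_pos: [0.4293, -0.3111, 0.1522]
orientation: [-180.0, 0.1, -5.0]
contact_force: [0.2, -0.5, -0.9]
opening: 0.0681
grasp_force: 0.0
```

Request:
jog_arm --increments '[[[-0.02,0.02,-0.03],[0,0,0]],[[-0.05,0.05,-0.05],[0,0,0]],[[-0.07,0.07,-0.07],[0,0,0]],[[-0.08,0.08,-0.08],[0,0,0]],[[-0.08,0.08,-0.08],[0,0,0]]]'

```text
clock: 27.25
eef_pos: [0.3427, -0.3854, 0.2321]
orientation: [179.9, -0.1, -5.1]
contact_force: [0.6, -0.3, -0.5]
opening: 0.0684
grasp_force: 0.0
```

Run:
```python
from h import *
from cell import get_image,arm
g=get_image("top"); im=g["frame"]; cv2.imwrite("pics/t9.png",cv2.resize(im[170:350,130:520],None,fx=2,fy=2))
def rect(n,lo,hi,roi,z):
    w=cast(g,pts(mask(im,lo,hi,roi)),z)[:,:2]*1000
    r=cv2.minAreaRect(w.astype(np.float32)); print(n,np.round(r[0],1),np.round(r[1],1),round(r[2],2))
rect("tray",(0,0,120),(179,90,255),(250,225,375,310),.021)
rect("rotor",(3,90,80),(18,255,255),(385,240,480,330),.041)
```

```text
tray [479.6 -10. ] [165.5 203.5] 4.24
rotor [ 428.8 -309.4] [39.8 39.2] 50.64
```

View pics/t9.png

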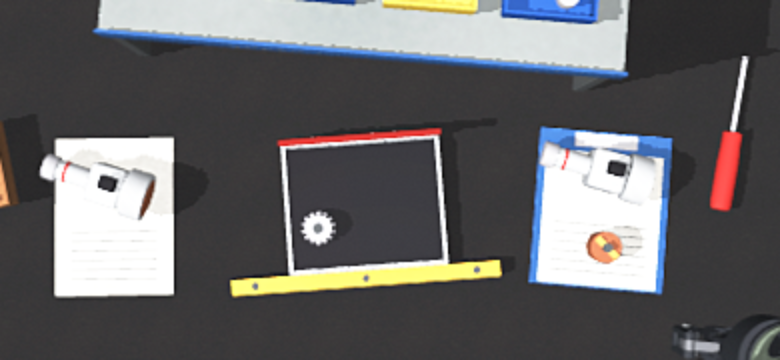

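The top view shows the tray at 4.2° yaw, flush on the strip, with the gear aboard at (318,228). The rotor stands at (605,247) on the clipboard's near half, and everything else is in place.

```bash
python3 -c "
from cell import arm
print(arm.hand_in())"
```

```text
the job is handed in; nothing more can be done
None
```

I handed the job in at about 27 s: the tray is flush against the strip with the gear still in it, the rotor stands upright on the clear near half of the clipboard, and the highest force I read was about 17 N at the wrist, while pulling the tray onto the strip.

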